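# Load the thread holder and snap its cover on

## Task

Stand the thread spool upright in the round socket of the spool holder, then fit the square cover over it and press it straight down until both spring clips snap over its flanges and it sits fully home on the plank. Finish with the gripper still on the cover and still pressing it down on the plank with a steady push of at least 10 newtons: do not let go.

Things in the scene. Friction and masses are not known exactly. Their poses are not given: they have to be found in the camera images.
- holder: spool holder, fixed to the table: wooden plank 72 (x) x 124 (y) x 12 mm high; origin at the centre of its underside, on the table; z up. The round socket stands in its middle, between two bent spring-steel clips at +y and -y that face each other. Behind the clips are low steel blocks (24 mm above the table). The cover's underside comes to rest on the plank's top.
- holder_socket (a point): centre of the socket's floor (the plank's top, 12 mm above the table). The socket is a round pale wooden collar, inner diameter 35, outer 44, 10 mm high above this floor. Axes as the holder's.
- clip_left (a joint): how far (m) the clip at the holder's +y is pushed outward: 0 at rest, at most 0.007. Each clip is 24 mm wide along x; their noses are 65 mm apart, 20 mm above the table; above them they open like a funnel to 83 mm apart at 35 mm. Both together resist the flanges with about 10 N at the peak, then pull the cover down.
- clip_right (a joint): the same for the clip at the holder's -y. As the cover goes down its flanges push both clips about 3 mm out; the force drops suddenly when the flanges pass the noses, the clips snap back to 0 over the flanges, and the cover rests on the plank within the last 8 mm of its way down.
- spool_mid (a point): centre of the loose thread spool, which stands on its end: 36 mm tall, 28 mm diameter, dark thread between pale wooden flanges, 20 g. This point's y axis runs along the spool and points up; it is 18 mm above whatever the spool stands on. Grip the upper half: the socket's collar surrounds the lowest 10 mm.
- spool: the same spool; its origin lies on the side of the spool, half-way up, not at the centre: use spool_mid for its position
- cover_grip (a point): centre of the upright grip rib on top of the cover, 58 mm above the cover's underside. Rib: 36 mm along x, 14 mm thick (y), 30 mm tall, from the cover's flat top (43 mm above the underside) to 73 mm. Axes as the cover's, z up. With the cover fully home it is 70 mm above the table, over the holder's middle.
- cover: loose grey plastic cover, 70 to 140 g, open side down; origin at the centre of its underside. Square cap, 59 x 59 mm outside, 53 x 53 inside, inner ceiling 40 mm above the underside, grip rib on top. Along its lower edge at +y and -y run flanges 4 mm thick, 71 mm over both. It goes on with its y axis along the holder's y axis, either way round.
Mind the look-alikes: they are no part of the job. Leave any red look-alike of the holder alone. What is shaped like the spool but orange is not meant.

How it is judged:
On the way, in this order (a step that is already met when the one before it is completed fails the run):
1. the spool stands upright in the socket (horizontal distance between spool_mid and holder below 0.006 m and height (world z) of spool_mid below 0.033 m and angle between spool_mid's own y axis and vertical below 0.15 rad and linear speed of spool below 0.03 m/s), for 0.2 s.
2. the cover is snapped on, fully home on the plank (horizontal distance between cover_grip and holder below 0.007 m and z of cover_grip in the frame of holder below 0.0715 m and angle between cover_grip's own z axis and vertical below 0.06 rad and angle between the y axis of cover and the y axis of holder, either way round below 0.15 rad), for 0.2 s.
At the end, for the whole second after the job is handed in: spool upright (0.15 rad) in the socket, within 6 mm of its middle and 3 mm of its floor; cover over it within 7 mm of the middle, level (0.06 rad), lined up (0.15 rad), within 1.5 mm of the plank; the gripper still touches the cover and presses it on the holder with more than 8 N (all of step 2 and horizontal distance between spool_mid and holder below 0.006 m and height (world z) of spool_mid below 0.033 m and angle between spool_mid's own y axis and vertical below 0.15 rad and contact force between cover and holder above 8 N and contact force between the fingers and cover above 1 N); the arm keeps its last pose, push and grip.
It also fails if it takes over 72 s, if anything falls off the work surface, if the arm or the gripper's body presses on something with over 40 N, if the wrist force passes 120 N, or if a joint passes its speed limit or range.

## Robot

A 6-joint arm with a two-finger parallel gripper is mounted at the origin on a cart in front of the work surface, level with it; the furniture and walls round the work are solid. World frame = base frame: x ahead of the robot, y to its left, z up, the work surface at z = 0. Lengths are in m, angles in rad, forces in N, time in s.
With the tool pointing down it reaches from about 0.275 to 0.75 m from the base axis. Payload 10.2 kg.
Tool frame: the origin (TCP) lies midway between the tips of the shut fingers; the grasp point (between the pads) lies 19 mm behind it; z points along the fingers, x is the direction in which the jaws open and shut, and the axes are right-handed (so a half turn about z gives the same grasp; the last joint's range is limited). The gripper opens to 85 mm and grips with 20 to 120 N. Pads are 22 mm wide; open, the fingers measure 114 mm over their backs; the gripper's body (76 mm by 85 mm) begins 54 mm behind the grasp point. The pads swing forward as they close: fully open they stand 13 mm farther back than shut.
Start: joints at [-1.481, 0.313, 1.498, -0, 1.331, -0.223], TCP at [0.162, -0.5, 0.231] pointing down, gripper open.
Joint ranges: [-2.94, 2.94], [-0.97, 2.17], [0.19, 2.56], [-1.23, 4.37], [0.02, 3.11], [-2.88, 2.88]. Speed limits (rad/s): [2.39, 2.39, 3.01, 3.14, 3.14, 3.14].

## Interface

Orientations are given as a unit quaternion [w, x, y, z].
In Python, from rig import ctrl, grab_frame, camera_model, models gives the robot as it stands.
- The arm moves only by the shell command python3 -m crank 'ROWS' [OPENING] [FORCE]. ROWS is JSON, a list of rows, each an object with "dp": the shift along the tool's x, y, z in mm, a list of three; "yaw": the turn about the tool's z in rad. In form: [{"dp": [x, y, z], "yaw": yaw}, ...]. A call has 1 to 12 rows; each row is the pose to reach, as a shift and turn from the pose measured when the call began, along the tool's axes at that moment; what a row does not reach only later rows make up. A row lasts 1/12 s, in which the tool goes at most 41.7 mm and 7.16 degrees, less where a joint would pass 70% of its speed; a pose out of reach is approached as far as the arm can. A call with a gripper value outside its range is refused whole. OPENING is the opening, from 0 (shut) to 1 (fully open), set as the call begins (- or left out, the last holds). The fingers move at their own pace and stop on an object; FORCE is the grip in N (left out, the last holds). Time passes only in rows, so rows that repeat a pose let the fingers close. It gives the time, the measured TCP pose, the force and the opening at its end, in the units of the state.
- ctrl.state(): the state, without advancing time (a new reading comes with each control period).
- grab_frame(name): name is "scene" or "top" or "wrist"; returns the picture (480x640x3 uint8, red, green, blue); there is no depth.
- camera_model(name): a dict with "mtx" (3x3 intrinsics, pixels), "origin" and "attitude" of the camera in the world; the wrist camera has in their place "mount" (4x4, takes a point from camera to tool coordinates, whose origin is the TCP and whose axes are the tool frame's). Camera axes: x right, y down, z forward; pixel columns grow to the right and rows downward; lengths in m; the calibration is good to about 2 mm. A picture is of the moment at which its call begins: read the wrist's pose just before it. camera_model takes no time and is no camera call.
- ctrl.sign_off(): hands the job in, once; it reports no verdict.
Trained networks look in the newest picture that a camera, given by its name, has taken for a name from the list of things; names that differ only in an ending like _2 or _b are one class to them, and where a whole thing is asked for, a point or a joint stands for the part that bears it (a point fixed in the world has none). Each returns a list of dicts, best first, with "conf" (0 to 1); they miss things now and then, are a little off and sometimes report something else, mostly with a low value. They report only what shows in the picture. A call takes as long as a camera call. They do not tell look-alikes from the thing itself.
- models.find_in(target, camera): "rect" ([left, top, right, bottom] in pixels, round what is visible of it).
The state is a dict: "time_s": time; "joint_pos": joint angles; "qd": joint speeds; "tau": joint torques, N m; "eef_pos": TCP position; "tcp_rot": TCP orientation; "wrist_force": force on the tool from outside, world axes, zero at the start; "ft_torque": the same for the moment, N m; "grip_width": finger opening in m.
Only numpy, scipy, OpenCV 4.12 (cv2) and the standard library are available. Lean on these libraries where they do the work, as an engineer would, in place of code of your own. Each camera call takes 0.05 s, during which the arm holds its last target.

## Working session

There is one attempt and no reset: what is moved stays moved. The work goes in short steps, Python scripts to look and compute and a shell command to move; the robot and the scene stay as the last step left them, time stands still between calls to the robot, and variables do not carry over. Pictures are saved under pics/ and viewed, and the job is handed in when it is done.

```bash
ls; mkdir -p pics; cat > h.py <<'E'
import numpy as np, cv2
from rig import ctrl, grab_frame, camera_model, models
def save(n,im): cv2.imwrite('pics/'+n+'.png',cv2.cvtColor(im,cv2.COLOR_RGB2BGR))
E
python3 - <<'E'
from h import *
for c in ['top','scene','wrist']:
    im=grab_frame(c); save(c+'0',im)
    m=camera_model(c); print(c,{k:np.round(np.array(v),4).tolist() for k,v in m.items()})
    for t in ['holder','spool','cover']:
        print(t,[(round(d['conf'],2),np.round(d['rect']).tolist()) for d in models.find_in(t,c)])
print(ctrl.state())
E
```

```text
pics
top {'mtx': [[603.9889, 0.0, 315.6596], [0.0, 603.9889, 246.0182], [0.0, 0.0, 1.0]], 'origin': [0.2825, 0.0043, 1.4468], 'attitude': [-0.0813, 0.7189, -0.6858, 0.0795]}
holder [(0.94, [196.0, 167.0, 249.0, 198.0])]
spool [(0.7, [395.0, 301.0, 410.0, 318.0]), (0.43, [380.0, 328.0, 396.0, 338.0])]
cover [(0.69, [323.0, 291.0, 357.0, 320.0])]
scene {'mtx': [[468.8254, 0.0, 316.4046], [0.0, 468.8254, 242.1032], [0.0, 0.0, 1.0]], 'origin': [-0.1548, -0.3656, 0.5116], 'attitude': [-0.4392, 0.7246, -0.4586, 0.268]}
holder [(0.72, [230.0, 201.0, 285.0, 226.0]), (0.66, [235.0, 267.0, 271.0, 294.0])]
spool [(0.63, [354.0, 320.0, 368.0, 351.0]), (0.58, [384.0, 310.0, 403.0, 337.0])]
cover [(0.96, [294.0, 273.0, 338.0, 320.0])]
wrist {'mtx': [[336.8076, 0.0, 320.2056], [0.0, 336.8076, 239.7965], [0.0, 0.0, 1.0]], 'mount': [[1.0, 0.0002, -0.0005, -0.0005], [-0.0001, 0.9486, 0.3165, -0.081], [0.0005, -0.3165, 0.9486, -0.1424], [0.0, 0.0, 0.0, 1.0]]}
holder []
spool []
cover []
{'time_s': 0.6, 'joint_pos': array([-1.48137393e+00,  3.12934678e-01,  1.49770521e+00,  2.04646918e-05,
        1.33101189e+00, -2.23423979e-01]), 'qd': array([-4.16424026e-04,  5.22184819e-04,  1.13112740e-03,  4.64415258e-05,
        2.36311757e-04, -8.50749379e-04]), 'tau': array([-1.33020836e-03, -4.12034404e+01, -2.59836763e+01, -1.68832744e-04,
        5.86992373e-04, -2.13014187e-05]), 'eef_pos': array([ 0.16155993, -0.49952638,  0.23127446]), 'tcp_rot': array([-2.87985729e-05,  8.08629540e-01, -5.88318167e-01, -1.19744418e-05]), 'wrist_force': array([-0.50637342,  0.88529655,  0.67802595]), 'ft_torque': array([ 0.02257883, -0.01500015,  0.0008033 ]), 'grip_width': 0.08542802979802165}
```

View pics/top0.png

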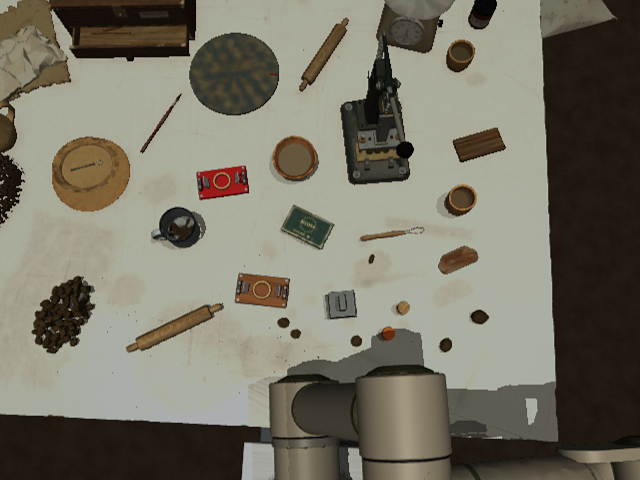

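View pics/scene0.png

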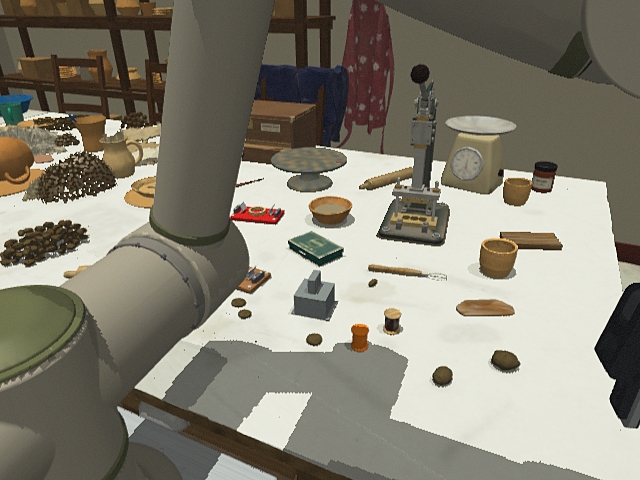

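```bash
python3 - <<'E'
import cv2,numpy as np
t=cv2.imread('pics/top0.png'); s=cv2.imread('pics/scene0.png')
a=cv2.resize(t[140:350,180:430],(800,600*672//600)[:2] and (714,600),interpolation=cv2.INTER_CUBIC)
cv2.imwrite('pics/topc.png',a)
b=cv2.resize(s[190:360,210:430],None,fx=3.5,fy=3.5,interpolation=cv2.INTER_CUBIC)
cv2.imwrite('pics/scenec.png',b)
E
```

```text
(no output)
```

View pics/topc.png

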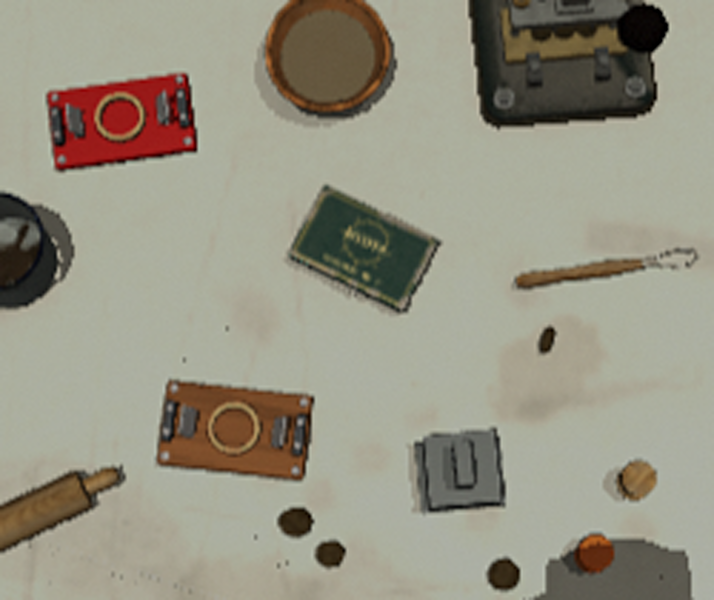

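View pics/scenec.png

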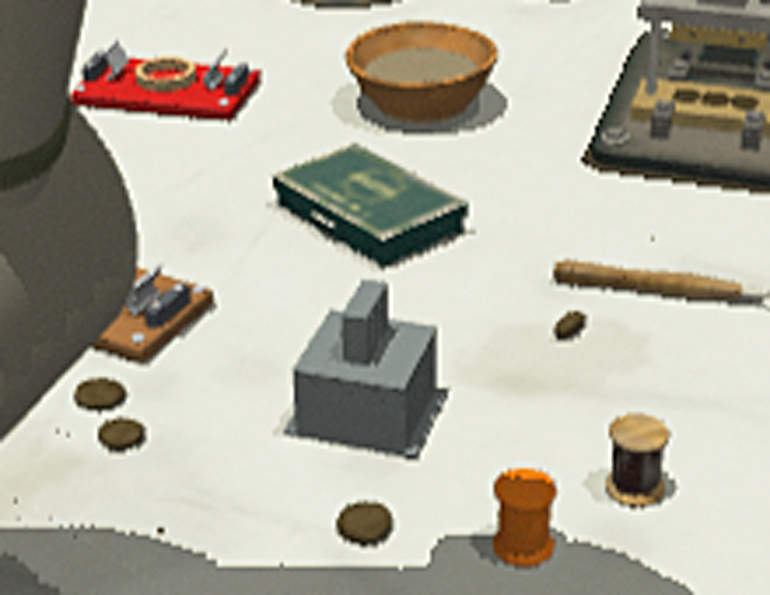

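The image shows two holders, a wooden one at top-view (262,291) and a red one at (222,182). The wooden one is the one meant, since the red is the look-alike. There are also two spools: pale wood with dark thread at top (402,309) / scene (393,321), and orange at (388,333) / (360,337). The dark-thread one is meant. The enlarged crops confirm both choices. The cover is at top (341,304).

```bash
cat >> h.py <<'E'
from scipy.spatial.transform import Rotation as R
def rot(q): return R.from_quat(np.array(q),scalar_first=True).as_matrix()
def cam(c,st=None):
    m=camera_model(c); K=np.array(m['mtx'])
    if c=='wrist':
        T=np.eye(4);T[:3,:3]=rot(st['tcp_rot']);T[:3,3]=st['eef_pos'];T=T@np.array(m['mount']);return K,T[:3,:3],T[:3,3]
    return K,rot(m['attitude']),np.array(m['origin'])
def topl(C,px,z):
    K,Rc,o=C; px=np.atleast_2d(np.array(px,float))
    d=(Rc@np.linalg.inv(K)@np.c_[px,np.ones(len(px))].T).T
    return o+d*((z-o[2])/d[:,2])[:,None]
def proj(C,P):
    K,Rc,o=C; p=(np.atleast_2d(P)-o)@Rc; p=p@K.T; return p[:,:2]/p[:,2:]
E
python3 - <<'E'
from h import *
C=cam('top');S=cam('scene')
print('spool',topl(C,[402.5,308],.036), 'scene top disc', topl(S,[210+638/3.5,190+433/3.5],.036))
f=lambda x,y:[180+x/714*250,140+y/600*210]
print('ring',topl(C,f(234,428),.022))
print('clips',topl(C,[f(187,420),f(281,433)],.03), 'corners',topl(C,[f(170,381),f(313,396),f(304,479),f(157,464)],.012))
print('rib',topl(C,[f(452,439),f(474,439),f(478,487),f(455,487)],.073))
print('capflange',topl(C,[f(415,436),f(499,430)],.043), 'orange',topl(C,[388,333],.036))
E
```

```text
spool [[ 0.47018549 -0.19462053  0.036     ]] scene top disc [[ 0.4684034  -0.19698718  0.036     ]]
ring [[0.49975684 0.13847697 0.022     ]]
clips [[0.50338394 0.17711846 0.03      ]
 [0.49620073 0.09855743 0.03      ]] corners [[0.53871497 0.19608012 0.012     ]
 [0.53159585 0.07471538 0.012     ]
 [0.46119785 0.07825203 0.012     ]
 [0.46795954 0.20163359 0.012     ]]
rib [[ 0.49133692 -0.04172733  0.073     ]
 [ 0.4921697  -0.05937521  0.073     ]
 [ 0.45374628 -0.06392974  0.073     ]
 [ 0.45288257 -0.04559555  0.073     ]]
capflange [[ 0.49694532 -0.0122991   0.043     ]
 [ 0.50516304 -0.08101969  0.043     ]] orange [[ 0.41039275 -0.16181775  0.036     ]]
```

```bash
cat >> h.py <<'E'
def goto(x,y,z,heading=None,st=None):
    st=st or ctrl.state(); Rm=rot(st['tcp_rot'])
    d=Rm.T@(np.array([x,y,z])-st['eef_pos'])*1000
    h=np.arctan2(Rm[1,0],Rm[0,0]); 
    yaw=None
    if heading is not None: yaw=(h-np.radians(heading)+np.pi/2)%np.pi-np.pi/2
    print('dp',np.round(d,1),'yaw',yaw,'heading now',np.degrees(h).round(2),'tilt',Rm[:,2].round(4),'t',st['time_s'].__round__(2))
E
python3 -c "
from h import *
goto(.445,-.2,.17)"
```

```text
dp [-197.8 -361.9   61.3] yaw None heading now -72.08 tilt [ 0.e+00  1.e-04 -1.e+00] t 0.6
```

```bash
python3 -m crank '[{"dp":[-10,-18,3],"yaw":0},{"dp":[-30,-54,9],"yaw":0},{"dp":[-50,-90,15],"yaw":0},{"dp":[-70,-126,21],"yaw":0},{"dp":[-90,-162,27],"yaw":0},{"dp":[-110,-198,33],"yaw":0},{"dp":[-130,-234,39],"yaw":0},{"dp":[-150,-270,45],"yaw":0},{"dp":[-170,-306,51],"yaw":0},{"dp":[-187,-338,57],"yaw":0},{"dp":[-195,-360,60],"yaw":0},{"dp":[-197,-368,61],"yaw":0}]' 0.75
python3 - <<'E'
from h import *
st=ctrl.state(); im=grab_frame('wrist'); save('w1',im); C=cam('wrist',st)
for d in models.find_in('spool','wrist'):
    r=d['rect'];c=[(r[0]+r[2])/2,(r[1]+r[3])/2]; print(d['conf'],np.round(r),topl(C,c,.03))
print(proj(C,[.469,-.1955,.036]))
goto(.469,-.1955,.03,st=st)
E
```

```text
time_s: 1.6
eef_pos: [0.4527, -0.1964, 0.1698]
tcp_rot: [-0.0, 0.81, -0.587, -0.0]
wrist_force: [0.1, 0.3, 0.2]
grip_width: 0.0645
0.87 [310. 185. 340. 224.] [[ 0.47171059 -0.19371876  0.03      ]]
0.78 [252. 236. 290. 276.] [[ 0.41191256 -0.16204691  0.03      ]]
[[326.13445941 209.358068  ]]
dp [  4.3 -15.8 139.8] yaw None heading now -71.89 tilt [-2.e-04  7.e-04 -1.e+00] t 1.6
```

View pics/w1.png

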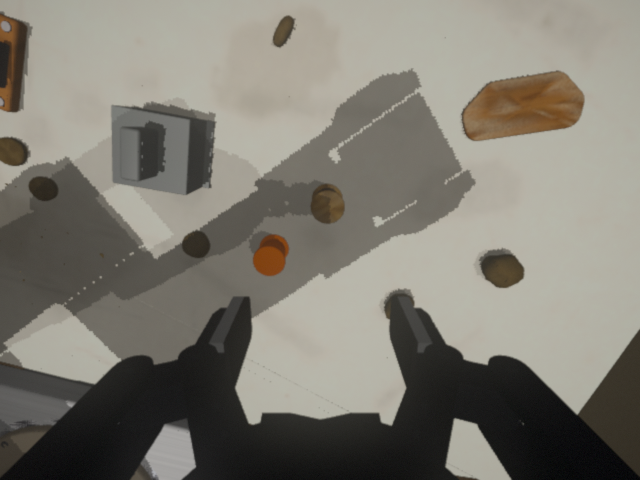

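The wrist view shows the spool with the wooden top at (328,207) and the orange one at (270,255). The spool's top disc projects within 2–3 px of the estimate. I'll crop it to refine the centre.

```bash
python3 - <<'E'
from h import *
im=cv2.imread('pics/w1.png'); cv2.imwrite('pics/w1c.png',cv2.resize(im[170:290,240:360],None,fx=5,fy=5,interpolation=cv2.INTER_CUBIC))
E
```

```text
(no output)
```

View pics/w1c.png

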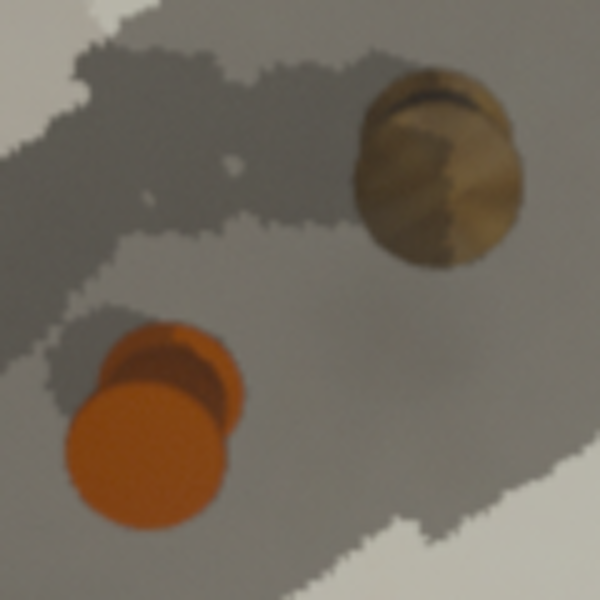

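```bash
python3 - <<'E'
from h import *
st=ctrl.state(); C=cam('wrist',st); p=topl(C,[327.8,206.8],.036)[0];print(p)
q=topl(cam('top'),[403,308],.036)
goto(.4695,-.1945,.011,st=st)
goto(p[0],p[1],.011,st=st)
E
```

```text
[ 0.47031872 -0.19820142  0.036     ]
dp [  1.9 -18.3 159.1] yaw None heading now -71.96 tilt [-3.e-04  1.e-04 -1.e+00] t 1.7
dp [  5.7 -17.9 159.1] yaw None heading now -71.96 tilt [-3.e-04  1.e-04 -1.e+00] t 1.7
```

```bash
python3 -m crank '[{"dp":[2,-9,8],"yaw":0},{"dp":[4,-18,25],"yaw":0},{"dp":[4,-18,50],"yaw":0},{"dp":[4,-18,75],"yaw":0},{"dp":[4,-18,100],"yaw":0},{"dp":[4,-18,125],"yaw":0},{"dp":[4,-18,142],"yaw":0},{"dp":[4,-18,152],"yaw":0},{"dp":[4,-18,158],"yaw":0},{"dp":[4,-18,159],"yaw":0}]' 0.75
python3 - <<'E'
from h import *
im=grab_frame('wrist'); save('w2',im)
E
```

```text
time_s: 2.53
eef_pos: [0.4694, -0.1973, 0.0109]
tcp_rot: [0.0, 0.809, -0.588, -0.0]
wrist_force: [-0.5, -0.6, -0.4]
grip_width: 0.0641
```

View pics/w2.png

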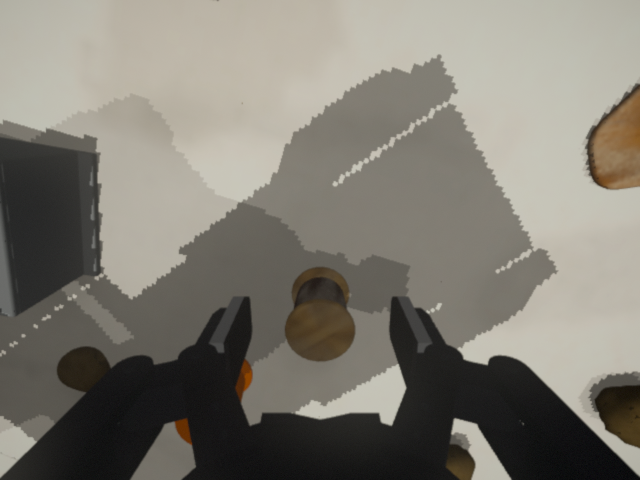

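```bash
python3 - <<'E'
from h import *
st=ctrl.state(); C=cam('wrist',st); p=topl(C,[320,330],.036)[0];print(p)
print(rot(st['tcp_rot']).T@(p-st['eef_pos']), proj(C,st['eef_pos']+np.array([0,0,.025])))
E
```

```text
[ 0.47262289 -0.1956281   0.036     ]
[-0.00067744 -0.00323691 -0.02461185] [[321.6783069  337.42477251]]
```

The spool's top disc, at (320,330), sits between the pads and about 3 mm off along tool −y. I'll shift by 2.5 mm and close.

```bash
python3 -m crank '[{"dp":[0,-1.5,0],"yaw":0},{"dp":[0,-2.5,0],"yaw":0}]' 0.75 && python3 -m crank '[{"dp":[0,0,0],"yaw":0},{"dp":[0,0,0],"yaw":0},{"dp":[0,0,0],"yaw":0},{"dp":[0,0,0],"yaw":0},{"dp":[0,0,0],"yaw":0},{"dp":[0,0,0],"yaw":0}]' 0.2 30
python3 - <<'E'
from h import *
st=ctrl.state();im=grab_frame('wrist'); save('w3',im); C=cam('wrist',st)
goto(.50,.1385,.12,-4.5,st)
E
```

```text
time_s: 2.75
eef_pos: [0.4727, -0.1971, 0.0124]
tcp_rot: [0.0, 0.809, -0.588, 0.001]
wrist_force: [-0.3, -0.1, -0.1]
grip_width: 0.0636
time_s: 3.25
eef_pos: [0.4729, -0.1972, 0.0129]
tcp_rot: [0.0, 0.809, -0.588, 0.001]
wrist_force: [-0.6, 1.0, 5.8]
grip_width: 0.0274
dp [-310.6 -129.6 -107.6] yaw -1.1781364379371821 heading now -72.0 tilt [ 0.0023 -0.0019 -1.    ] t 3.25
```

View pics/w3.png

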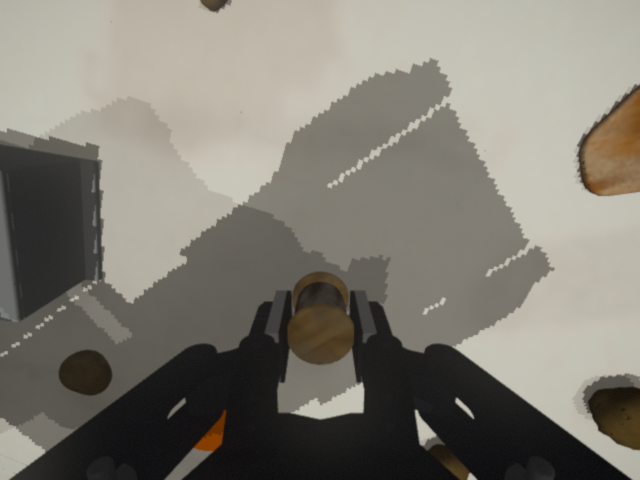

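Held at 27.4 mm width. Lifting, then carrying over to the holder.

```bash
python3 -m crank '[{"dp":[0,0,-5],"yaw":0},{"dp":[0,0,-20],"yaw":0},{"dp":[0,0,-45],"yaw":0},{"dp":[0,0,-75],"yaw":0},{"dp":[-10,-5,-105],"yaw":0},{"dp":[-30,-14,-125],"yaw":-0.1},{"dp":[-55,-24,-135],"yaw":-0.2},{"dp":[-80,-35,-137],"yaw":-0.3},{"dp":[-105,-45,-137],"yaw":-0.4},{"dp":[-130,-55,-137],"yaw":-0.5},{"dp":[-150,-64,-137],"yaw":-0.6},{"dp":[-160,-68,-137],"yaw":-0.65}]' - 40
python3 -c "
from h import *
goto(.50,.1385,.14,-4.5)"
```

```text
time_s: 4.3
eef_pos: [0.4877, -0.0214, 0.1499]
tcp_rot: [0.0, 0.955, -0.295, 0.001]
wrist_force: [0.6, -0.5, -0.6]
grip_width: 0.0268
dp [ -80.1 -139.     9.7] yaw -0.5211890060641895 heading now -34.36 tilt [ 0.0022 -0.0015 -1.    ] t 4.3
```

```bash
python3 -m crank '[{"dp":[-8,-12,2],"yaw":-0.08},{"dp":[-18,-32,3],"yaw":-0.19},{"dp":[-28,-52,4],"yaw":-0.3},{"dp":[-38,-72,5],"yaw":-0.41},{"dp":[-44,-84,6],"yaw":-0.5},{"dp":[-46,-88,6],"yaw":-0.52},{"dp":[-46,-88,6],"yaw":-0.52}]'
python3 - <<'E'
from h import *
st=ctrl.state();im=grab_frame('wrist'); save('w4',im); print(st['eef_pos'],st['time_s'])
im=grab_frame('top'); save('t4',im)
np.save('st4.npy',np.r_[st['eef_pos'],st['tcp_rot']])
print([(d['conf'],np.round(d['rect'])) for d in models.find_in('holder','wrist')])
E
```

```text
time_s: 4.88
eef_pos: [0.4992, 0.0778, 0.1438]
tcp_rot: [0.001, 0.999, -0.04, 0.001]
wrist_force: [-0.6, 0.0, -0.4]
grip_width: 0.027
[0.49924687 0.07782425 0.14382174] 4.8833
[(0.89, array([264.,  66., 362., 227.])), (0.67, array([632.,   1., 640.,  56.])), (0.2, array([299., 195., 333., 215.]))]
```

View pics/w4.png

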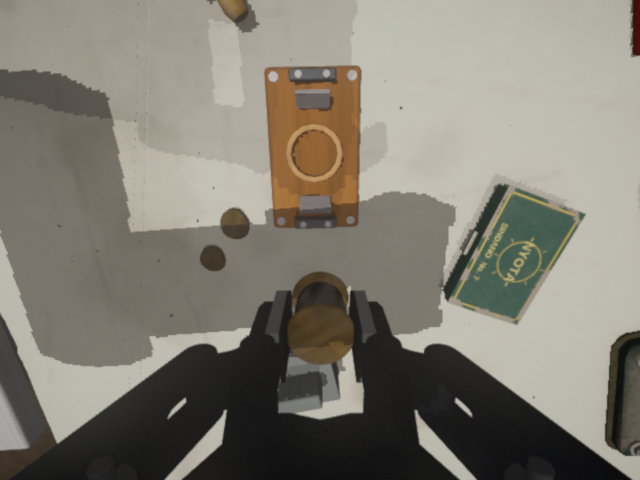

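The holder is seen whole: collar centre at about (315,153), clips at (313,99) and (316,203). I'll fit the collar.

```bash
python3 - <<'E'
from h import *
v=np.load('st4.npy'); st=dict(eef_pos=v[:3],tcp_rot=v[3:]); C=cam('wrist',st)
im=cv2.imread('pics/w4.png'); 
c=im[55:240,250:380]; cv2.imwrite('pics/w4c.png',cv2.resize(c,None,fx=3.2,fy=3.2,interpolation=cv2.INTER_CUBIC))
# fit pale collar colour
g=c.astype(int); print(g[153-55,289-250],g[153-55,315-250], g[153-55,275-250])
E
```

```text
[ 89 135 172] [ 52 100 146] [ 59 105 152]
```

View pics/w4c.png

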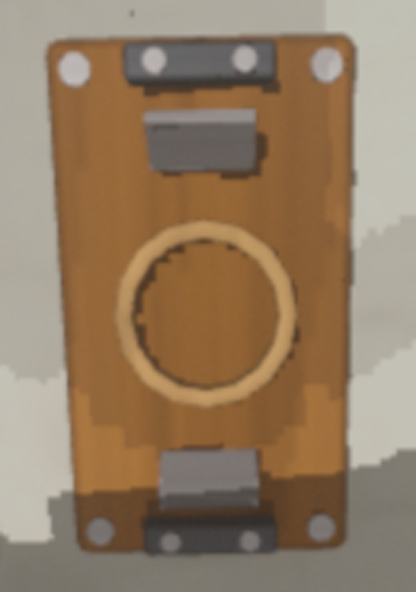

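```bash
python3 - <<'E'
from h import *
v=np.load('st4.npy'); st=dict(eef_pos=v[:3],tcp_rot=v[3:]); C=cam('wrist',st)
f=lambda p:np.array(p)/3.2+[250,55]-0.35
P=topl(C,[f(p) for p in [(75,69),(327,64),(321,527),(100,531)]],.012)
print(P[:,:2], 'centre',P.mean(0)); d=(P[0]+P[1]-P[2]-P[3])/2; print('yaw of y', np.degrees(np.arctan2(d[1],d[0]))-90)
d=(P[1]+P[2]-P[0]-P[3])/2; print('yaw of x', np.degrees(np.arctan2(d[1],d[0])))
print('ring',topl(C,f((207,314)),.022))
Q=topl(C,[f((202,122)),f((209,477))],.033);print(Q,Q.mean(0))
# top camera from t4
t=cv2.imread('pics/t4.png'); cv2.imwrite('pics/t4c.png',cv2.resize(t[255:330,215:310],None,fx=8,fy=8,interpolation=cv2.INTER_CUBIC))
# spool held
s=topl(C,[320.5,333],v[2]+.036-.0129)[0]; print('spool disc',rot(v[3:]).T@(s-v[:3]))
E
```

```text
[[0.4735976  0.1977855 ]
 [0.53159427 0.19423347]
 [0.52455023 0.084188  ]
 [0.46652642 0.08774783]] centre [0.49906713 0.1409887  0.012     ]
yaw of y -3.669687857119854
yaw of x -3.5077452314296385
ring [[0.4994923  0.14141079 0.022     ]]
[[0.5020558  0.1823721  0.033     ]
 [0.49698363 0.10444626 0.033     ]] [0.49951971 0.14340918 0.033     ]
spool disc [-0.00046787 -0.00162302 -0.02310311]
```

View pics/t4c.png

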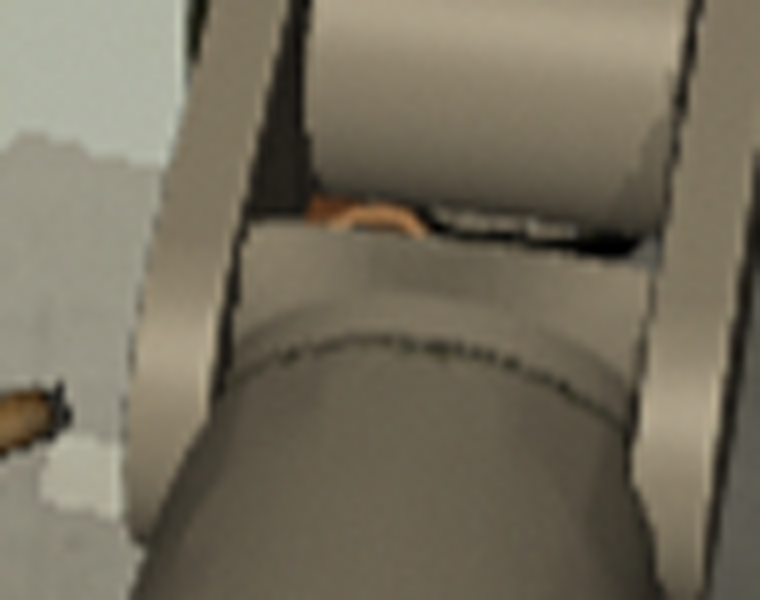

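```bash
python3 -c "
from h import *
goto(.5,.1398,.058,-3.6)"
```

```text
dp [ -4.8 -63.4  85.8] yaw -0.019712430632599975 heading now -4.73 tilt [ 0.0022 -0.0017 -1.    ] t 5.03
```

```bash
python3 -m crank '[{"dp":[-1,-12,0],"yaw":-0.005},{"dp":[-2.5,-32,2],"yaw":-0.01},{"dp":[-4,-52,8],"yaw":-0.02},{"dp":[-4.8,-62,20],"yaw":-0.02},{"dp":[-4.8,-63.4,40],"yaw":-0.02},{"dp":[-4.8,-63.4,62],"yaw":-0.02},{"dp":[-4.8,-63.4,78],"yaw":-0.02},{"dp":[-4.8,-63.4,86],"yaw":-0.02},{"dp":[-4.8,-63.4,86],"yaw":-0.02}]'
python3 - <<'E'
from h import *
st=ctrl.state();im=grab_frame('wrist'); save('w5',im); print(st['eef_pos'],st['time_s'])
im=grab_frame('scene'); save('s5',im)
np.save('st5.npy',np.r_[st['eef_pos'],st['tcp_rot']])
goto(.5,.1398,.058,-3.6)
E
```

```text
time_s: 5.78
eef_pos: [0.4992, 0.1398, 0.0564]
tcp_rot: [0.001, 0.999, -0.032, -0.0]
wrist_force: [0.4, 0.2, -1.1]
grip_width: 0.0272
[0.49918157 0.13981163 0.05643947] 5.7833
dp [-0.4  0.1  0.4] yaw -0.0003141410622109486 heading now -3.62 tilt [ 0.003  -0.0016 -1.    ] t 5.88
```

View pics/w5.png

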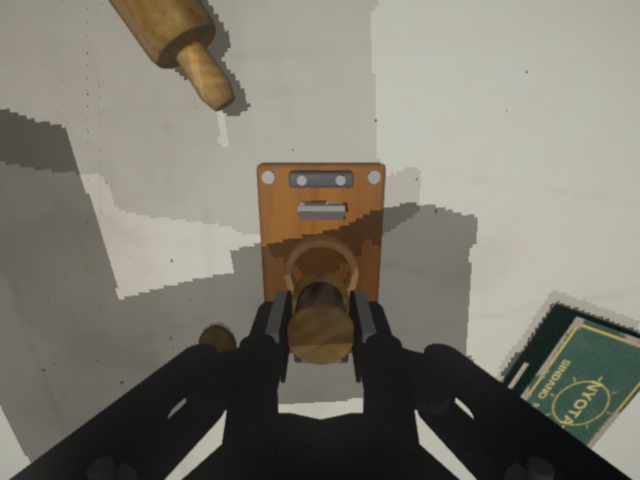

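View pics/s5.png

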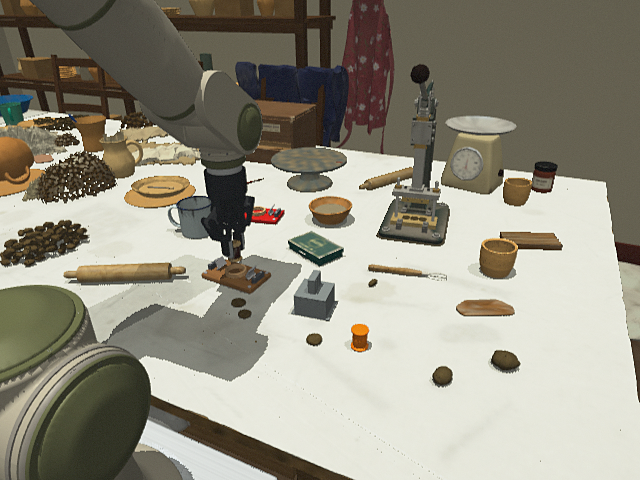

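```bash
python3 - <<'E'
from h import *
v=np.load('st5.npy'); st=dict(eef_pos=v[:3],tcp_rot=v[3:]); C=cam('wrist',st)
im=cv2.imread('pics/w5.png')
big=cv2.resize(im[220:380,240:400],None,fx=3.75,fy=3.75,interpolation=cv2.INTER_CUBIC)
a=np.linspace(0,2*np.pi,90)
def circ(c,r,z,col):
    P=np.c_[c[0]+r*np.cos(a),c[1]+r*np.sin(a),0*a+z]; p=(proj(C,P)-[240,220]+.5)*3.75
    cv2.polylines(big,[p.astype(np.int32)],True,col,1)
c=(.4995,.1414)
circ(c,.022,.022,(0,0,255)); circ(c,.0175,.022,(0,0,255))
s=topl(C,[320.5,333],v[2]+.0231)[0]; print(s)
circ(s,.014,v[2]+.0231,(0,255,0)); circ(s,.014,v[2]-.0129,(0,255,0))
cv2.imwrite('pics/w5c.png',big)
E
```

```text
[0.49884362 0.14151166 0.07953947]
```

View pics/w5c.png

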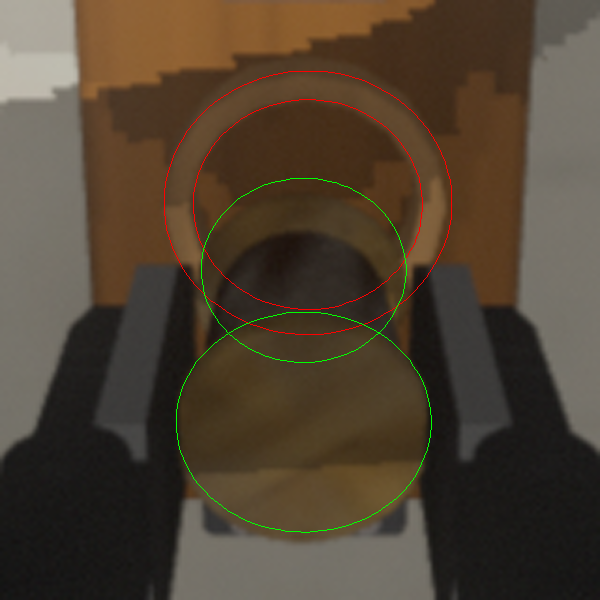

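The overlay shows the collar about 1.5 mm farther +y than predicted, and the spool about 1.5 mm nearer. I'll shift 3 mm, lower to just above the collar and look again.

```bash
python3 -m crank '[{"dp":[0.3,-1.5,2],"yaw":0},{"dp":[0.4,-3,7],"yaw":0},{"dp":[0.4,-3,13],"yaw":0},{"dp":[0.4,-3,17],"yaw":0},{"dp":[0.4,-3,18],"yaw":0},{"dp":[0.4,-3,18],"yaw":0}]'
python3 - <<'E'
from h import *
st=ctrl.state();g=grab_frame('wrist'); save('w6',g); print(st['eef_pos'],st['time_s'],st['wrist_force'])
C=cam('wrist',st);v=st['eef_pos']
im=cv2.imread('pics/w6.png')
big=cv2.resize(im[220:380,240:400],None,fx=3.75,fy=3.75,interpolation=cv2.INTER_CUBIC)
a=np.linspace(0,2*np.pi,90)
def circ(c,r,z,col):
    P=np.c_[c[0]+r*np.cos(a),c[1]+r*np.sin(a),0*a+z]; p=(proj(C,P)-[240,220]+.5)*3.75
    cv2.polylines(big,[p.astype(np.int32)],True,col,1)
c=(.4992,.143)
circ(c,.022,.022,(0,0,255)); circ(c,.0175,.022,(0,0,255))
s=v+[-.0004,0,0]
circ(s,.014,v[2]+.0231,(0,255,0)); circ(s,.014,v[2]-.0129,(0,255,0))
cv2.imwrite('pics/w6c.png',big)
E
```

```text
time_s: 6.38
eef_pos: [0.5008, 0.1427, 0.04]
tcp_rot: [0.001, 0.999, -0.032, 0.001]
wrist_force: [0.1, 0.3, -0.6]
grip_width: 0.0273
[0.50081665 0.14274668 0.04003278] 6.3833 [ 0.13108208  0.25020837 -0.64504344]
```

View pics/w6c.png

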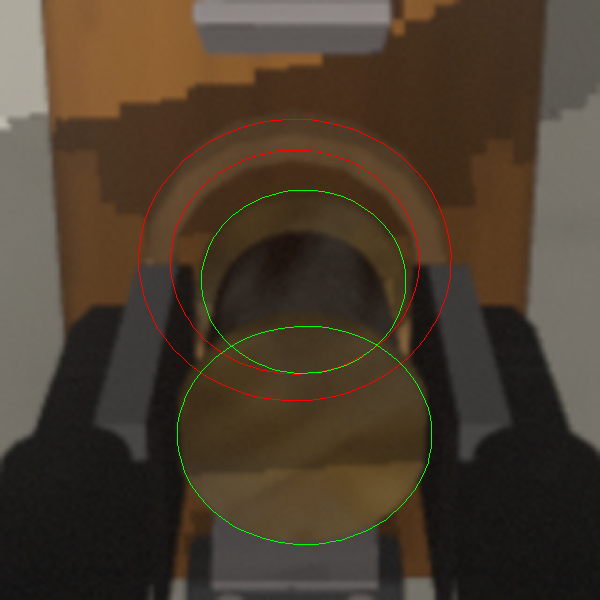

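```bash
python3 -m crank '[{"dp":[-0.4,1.2,0],"yaw":0},{"dp":[-0.5,1.3,2],"yaw":0},{"dp":[-0.5,1.3,5],"yaw":0},{"dp":[-0.5,1.3,8],"yaw":0},{"dp":[-0.5,1.3,8],"yaw":0}]'
python3 - <<'E'
from h import *
st=ctrl.state();g=grab_frame('wrist'); save('w7',g); print(st['eef_pos'],st['time_s'],st['wrist_force'])
im=cv2.imread('pics/w7.png')
big=cv2.resize(im[220:380,240:400],None,fx=3.75,fy=3.75,interpolation=cv2.INTER_CUBIC)
cv2.imwrite('pics/w7c.png',big)
E
```

```text
time_s: 6.85
eef_pos: [0.5001, 0.1414, 0.0316]
tcp_rot: [0.001, 0.999, -0.032, 0.001]
wrist_force: [-0.8, -0.2, -0.7]
grip_width: 0.0274
[0.50009587 0.14143733 0.03164978] 6.85 [-0.77196616 -0.237961   -0.69696131]
```

View pics/w7c.png

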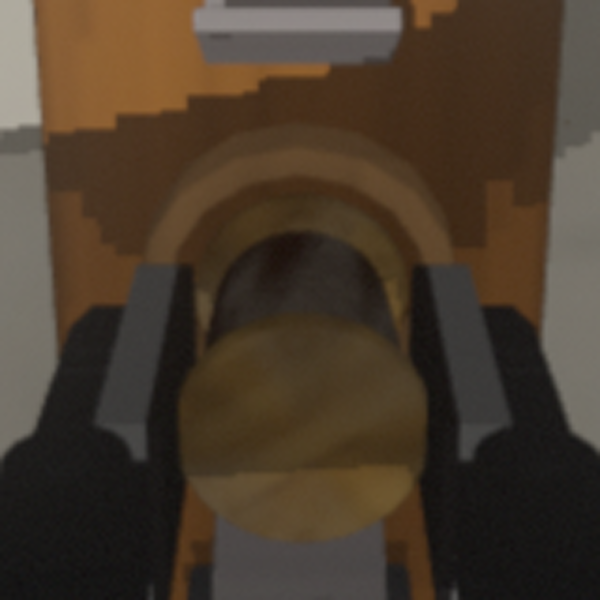

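Bottom flange is inside the collar with no contact force. Going down to the floor.

```bash
python3 -m crank '[{"dp":[0,0,2],"yaw":0},{"dp":[0,0,4],"yaw":0},{"dp":[0,0,5.5],"yaw":0},{"dp":[0,0,6],"yaw":0},{"dp":[0,0,6],"yaw":0}]'
```

```text
time_s: 7.32
eef_pos: [0.5002, 0.1415, 0.0258]
tcp_rot: [0.001, 0.999, -0.032, 0.001]
wrist_force: [-0.0, -0.2, 0.1]
grip_width: 0.0272
```

```bash
python3 -m crank '[{"dp":[0,0,0.6],"yaw":0},{"dp":[0,0,1.2],"yaw":0},{"dp":[0,0,1.4],"yaw":0},{"dp":[0,0,1.4],"yaw":0}]'
```

```text
time_s: 7.65
eef_pos: [0.5003, 0.1414, 0.025]
tcp_rot: [0.001, 1.0, -0.032, 0.001]
wrist_force: [-1.9, -0.2, 7.4]
grip_width: 0.0272
```

Floor contact (7.4 N at TCP z 0.025). Releasing partly, then rising.

```bash
python3 -m crank '[{"dp":[0,0,-0.5],"yaw":0},{"dp":[0,0,-0.5],"yaw":0},{"dp":[0,0,-0.5],"yaw":0},{"dp":[0,0,-0.5],"yaw":0},{"dp":[0,0,-0.5],"yaw":0}]' 0.55 && python3 -m crank '[{"dp":[0,0,-4],"yaw":0},{"dp":[0,0,-14],"yaw":0},{"dp":[0,0,-34],"yaw":0},{"dp":[0,0,-64],"yaw":0},{"dp":[0,15,-95],"yaw":0},{"dp":[0,45,-115],"yaw":0},{"dp":[0,70,-122],"yaw":0},{"dp":[0,78,-124],"yaw":0},{"dp":[0,78,-124],"yaw":0}]' 0.9
python3 - <<'E'
from h import *
st=ctrl.state();g=grab_frame('wrist'); save('w8',g); print(st['eef_pos'],st['time_s'],st['wrist_force'])
np.save('st8.npy',np.r_[st['eef_pos'],st['tcp_rot']])
save('t8',grab_frame('top'))
E
```

```text
time_s: 8.07
eef_pos: [0.5002, 0.1414, 0.0254]
tcp_rot: [0.001, 1.0, -0.032, 0.001]
wrist_force: [1.3, 0.0, -0.3]
grip_width: 0.0471
time_s: 8.82
eef_pos: [0.4954, 0.0625, 0.1507]
tcp_rot: [0.001, 0.999, -0.033, 0.002]
wrist_force: [0.2, -0.7, 0.2]
grip_width: 0.0767
[0.49536346 0.06247822 0.15068351] 8.8167 [ 0.17303752 -0.66821794  0.17532687]
```

View pics/w8.png

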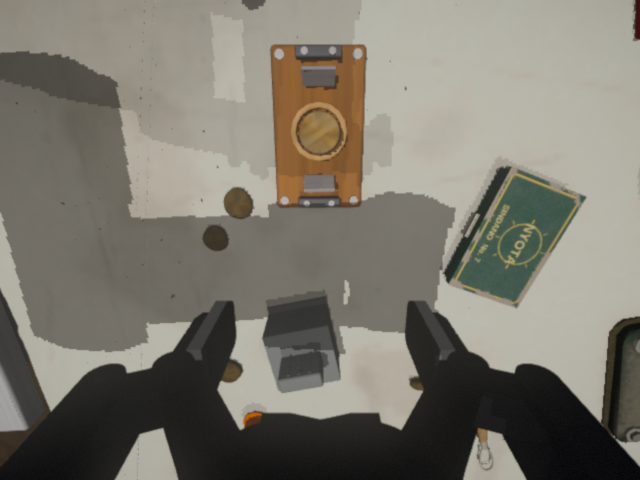

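View pics/t8.png

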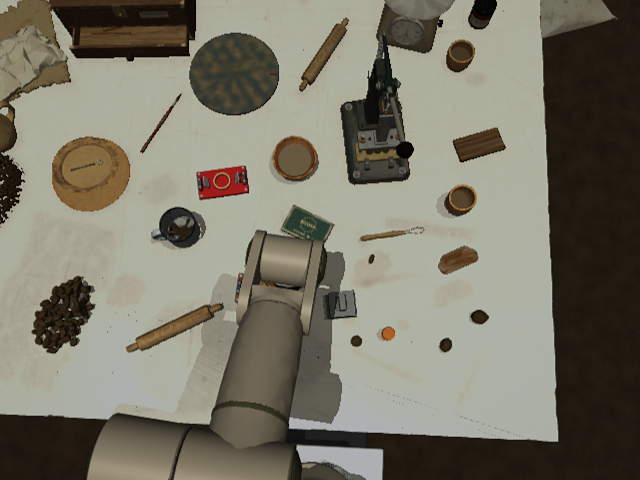

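The spool stands upright in the socket, concentric with the collar (spool disc and collar both at about (320,131) in the wrist image). Now the cover, at wrist (300,340) / top (341,304). I'll refine the holder pose from this image and go above the cover.

```bash
python3 - <<'E'
from h import *
im=cv2.imread('pics/w8.png'); cv2.imwrite('pics/w8c.png',cv2.resize(im[35:215,260:380],None,fx=3.3,fy=3.3,interpolation=cv2.INTER_CUBIC))
goto(.472,-.0525,.16,-84)
E
```

```text
dp [-15.4 118.  -10.5] yaw 1.4024805027194693 heading now -3.64 tilt [ 0.0013 -0.0014 -1.    ] t 8.92
```

View pics/w8c.png

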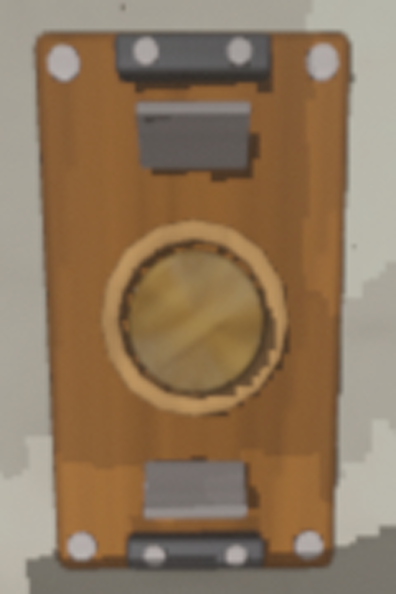

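```bash
python3 - <<'E'
from h import *
v=np.load('st8.npy'); st=dict(eef_pos=v[:3],tcp_rot=v[3:]); C=cam('wrist',st)
f=lambda p:np.array(p)/3.3+[260,35]-0.35
P=topl(C,[f(p) for p in [(64,62),(321,61),(309,544),(82,546)]],.012)
print('centre',P.mean(0)); d=(P[0]+P[1]-P[2]-P[3])/2; print('yaw of y', np.degrees(np.arctan2(d[1],d[0]))-90)
d=(P[1]+P[2]-P[0]-P[3])/2; print('yaw of x', np.degrees(np.arctan2(d[1],d[0])))
print('ring',topl(C,f((195.5,318)),.022),'spool',topl(C,f((196,318)),.048))
E
python3 -m crank '[{"dp":[-2,14,-2],"yaw":0.12},{"dp":[-4,30,-4],"yaw":0.24},{"dp":[-6,46,-6],"yaw":0.36},{"dp":[-8,62,-8],"yaw":0.48},{"dp":[-10,78,-10],"yaw":0.6},{"dp":[-12,94,-10],"yaw":0.72},{"dp":[-14,108,-10],"yaw":0.84},{"dp":[-15,115,-10],"yaw":0.96},{"dp":[-15.4,118,-10],"yaw":1.08},{"dp":[-15.4,118,-10],"yaw":1.2},{"dp":[-15.4,118,-10],"yaw":1.32},{"dp":[-15.4,118,-10],"yaw":1.4}]' 0.6
python3 -m crank '[{"dp":[0,0,0],"yaw":0}]'
python3 - <<'E'
from h import *
st=ctrl.state();g=grab_frame('wrist'); save('w9',g); print(st['eef_pos'],st['time_s'])
np.save('st9.npy',np.r_[st['eef_pos'],st['tcp_rot']])
goto(.472,-.0525,.16,-84,st)
E
```

```text
centre [0.49909371 0.14108421 0.012     ]
yaw of y -3.478649918241075
yaw of x -3.402764259579248
ring [[0.49944784 0.14142205 0.022     ]] spool [[0.49956876 0.14170175 0.048     ]]
time_s: 9.92
eef_pos: [0.472, -0.0512, 0.1588]
tcp_rot: [0.0, 0.742, -0.67, 0.0]
wrist_force: [0.1, 1.1, -0.7]
grip_width: 0.0511
time_s: 10.0
eef_pos: [0.472, -0.0501, 0.1582]
tcp_rot: [0.0, 0.742, -0.671, -0.001]
wrist_force: [0.5, 0.4, 0.9]
grip_width: 0.0512
[ 0.47195781 -0.05008712  0.15824133] 10.0
dp [ 2.4  0.2 -1.8] yaw -0.003967088160081067 heading now -84.23 tilt [-1.3e-03  1.0e-04 -1.0e+00] t 10.0
```

View pics/w9.png

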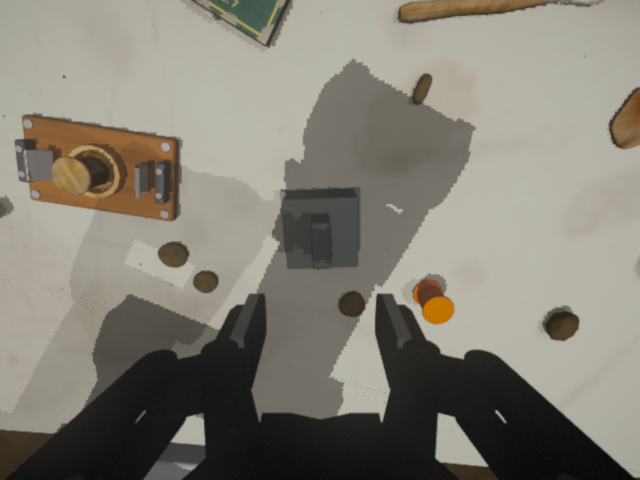

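```bash
python3 - <<'E'
from h import *
im=cv2.imread('pics/w9.png'); c=im[175:285,265:375]; c=cv2.convertScaleAbs(cv2.resize(c,None,fx=5.4,fy=5.4,interpolation=cv2.INTER_CUBIC),alpha=2);cv2.imwrite('pics/w9c.png',c)
E
```

```text
(no output)
```

View pics/w9c.png

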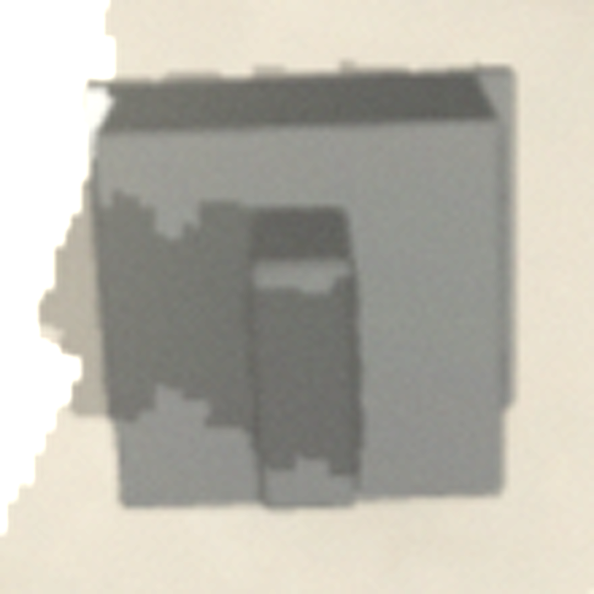

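```bash
python3 - <<'E'
from h import *
v=np.load('st9.npy'); st=dict(eef_pos=v[:3],tcp_rot=v[3:]); C=cam('wrist',st)
f=lambda p:np.array(p)/5.4+[265,175]-0.4
for n,q,z in [('rib',[(254,262),(356,258),(354,505),(262,508)],.073),('cap',[(98,130),(497,118),(502,493),(120,507)],.043)]:
    P=topl(C,[f(p) for p in q],z); print(n,P.mean(0)); d=(P[0]+P[1]-P[2]-P[3])/2; print('x dir',np.degrees(np.arctan2(d[1],d[0])),np.linalg.norm(d)); d=(P[0]+P[3]-P[1]-P[2])/2; print('y dir',np.degrees(np.arctan2(d[1],d[0]))-90,np.linalg.norm(d))
goto(.472,-.0525,.1,-85)
E
```

```text
rib [ 0.47206268 -0.05032535  0.073     ]
x dir 6.496903757760425 0.03471746964960376
y dir 7.975060798062913 0.01287189203064305
cap [ 0.47200058 -0.05006452  0.043     ]
x dir 7.77160745214097 0.05845696238460568
y dir 7.803743673091162 0.05794528259096012
dp [ 2.6  0.  58.1] yaw 0.017362568430449032 heading now -84.01 tilt [-1.6e-03  3.0e-04 -1.0e+00] t 10.05
```

```bash
python3 -m crank '[{"dp":[0,0,6],"yaw":-0.01},{"dp":[0.2,0,22],"yaw":-0.026},{"dp":[0.3,0,44],"yaw":-0.026},{"dp":[0.3,0,66],"yaw":-0.026},{"dp":[0.3,0,88],"yaw":-0.026},{"dp":[0.3,0,102],"yaw":-0.026},{"dp":[0.3,0,109],"yaw":-0.026},{"dp":[0.3,0,111],"yaw":-0.026},{"dp":[0.3,0,111],"yaw":-0.026}]' 0.55
python3 - <<'E'
from h import *
st=ctrl.state();g=grab_frame('wrist'); save('w10',g); print(st['eef_pos'],st['time_s'],st['wrist_force'])
goto(.472,-.0502,.047,-82.5)
E
```

```text
time_s: 10.8
eef_pos: [0.4717, -0.05, 0.047]
tcp_rot: [0.0, 0.752, -0.659, -0.001]
wrist_force: [-0.3, 0.2, 0.5]
grip_width: 0.047
[ 0.47170872 -0.04999647  0.04695131] 10.8 [-0.29681893  0.15543452  0.50120515]
dp [0.  0.  0.5] yaw 0.0007828444103585852 heading now -82.46 tilt [-1.e-03  1.e-04 -1.e+00] t 10.85
```

View pics/w10.png

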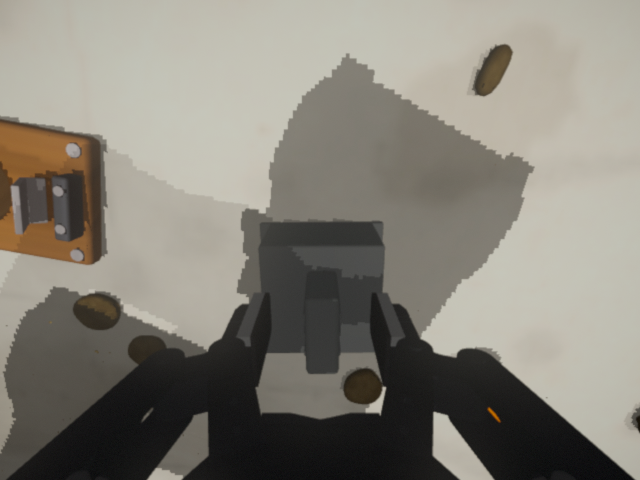

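The rib is centred and square between the pads (top face at (322,339)). Closing.

```bash
python3 -m crank '[{"dp":[0,0,0],"yaw":0},{"dp":[0,0,0],"yaw":0},{"dp":[0,0,0],"yaw":0},{"dp":[0,0,0],"yaw":0},{"dp":[0,0,0],"yaw":0},{"dp":[0,0,0],"yaw":0},{"dp":[0,0,0],"yaw":0}]' 0.0 100
python3 -m crank '[{"dp":[0,0,-2],"yaw":0},{"dp":[0,0,-8],"yaw":0},{"dp":[0,0,-20],"yaw":0},{"dp":[0,0,-40],"yaw":0},{"dp":[0,0,-60],"yaw":0},{"dp":[0,0,-75],"yaw":0},{"dp":[0,0,-80],"yaw":0},{"dp":[0,0,-80],"yaw":0}]'
python3 - <<'E'
from h import *
st=ctrl.state();g=grab_frame('wrist'); save('w11',g); print(st['wrist_force'])
save('s11',grab_frame('scene'))
goto(.4993,.1413,.127,-93.5)
E
```

```text
time_s: 11.43
eef_pos: [0.4725, -0.0503, 0.0484]
tcp_rot: [-0.0, 0.752, -0.659, 0.0]
wrist_force: [-1.7, 0.5, 7.3]
grip_width: 0.0121
time_s: 12.1
eef_pos: [0.4729, -0.0505, 0.1295]
tcp_rot: [-0.0, 0.752, -0.659, 0.001]
wrist_force: [-0.0, -0.3, -0.6]
grip_width: 0.0122
[-0.02426206 -0.25574829 -0.55211956]
dp [-186.2  -52.1    0.7] yaw 0.19285560922619438 heading now -82.45 tilt [-5.e-04 -0.e+00 -1.e+00] t 12.2
```

View pics/w11.png

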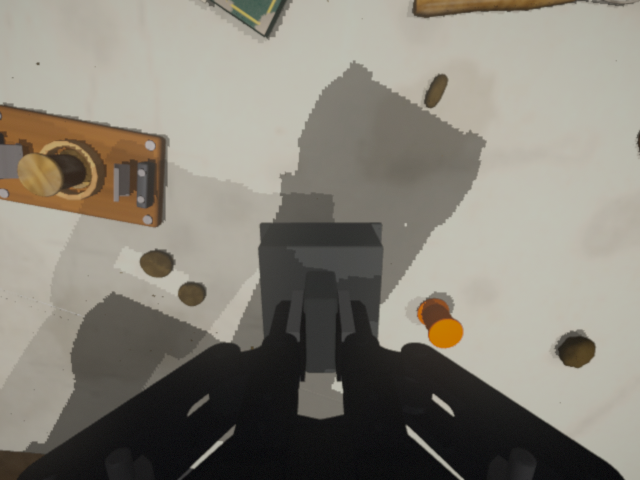

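View pics/s11.png

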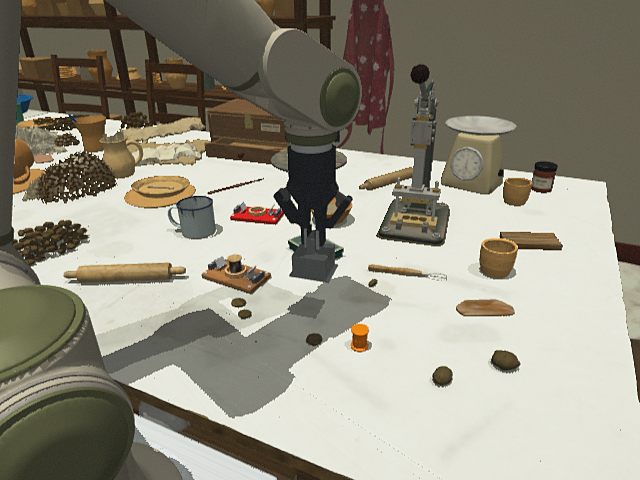

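```bash
python3 - <<'E'
from h import *
st=ctrl.state(); v=st['eef_pos'];C=cam('wrist',st);Rm=rot(st['tcp_rot'])
im=cv2.imread('pics/w11.png'); big=cv2.convertScaleAbs(cv2.resize(im[210:390,240:400],None,fx=3.3,fy=3.3,interpolation=cv2.INTER_CUBIC),alpha=2.2)
def poly(pts,col):
    P=np.array([v+Rm@np.array(p) for p in pts]); q=(proj(C,P)-[240,210]+.5)*3.3
    cv2.polylines(big,[q.astype(np.int32)],True,col,1)
zt=.0054
for z,a,b in [(.0054,.0295,.0295),(.0484,.0355,.0295),(-.0246,.007,.018)]:
    poly([(-a,-b,z),(a,-b,z),(a,b,z),(-a,b,z)],(0,0,255))
cv2.imwrite('pics/w11c.png',big)
E
```

```text
(no output)
```

View pics/w11c.png

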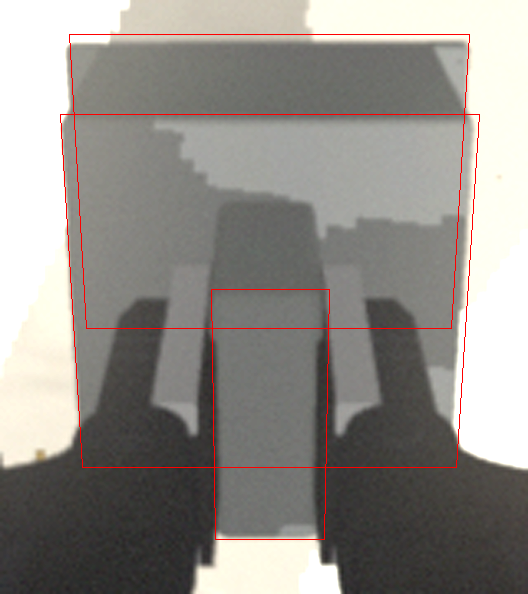

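Cover held level and centred within ~1 mm. Carrying it over the holder.

```bash
python3 -m crank '[{"dp":[-8,-2,0],"yaw":0.01},{"dp":[-24,-7,0],"yaw":0.03},{"dp":[-44,-12,0],"yaw":0.05},{"dp":[-66,-18,0],"yaw":0.075},{"dp":[-88,-25,0],"yaw":0.1},{"dp":[-110,-31,0],"yaw":0.12},{"dp":[-132,-37,0],"yaw":0.14},{"dp":[-154,-43,0],"yaw":0.165},{"dp":[-172,-48,0],"yaw":0.18},{"dp":[-183,-52,0],"yaw":0.19},{"dp":[-186,-53,0],"yaw":0.193},{"dp":[-186,-53,0],"yaw":0.193}]'
python3 - <<'E'
from h import *
st=ctrl.state();g=grab_frame('wrist'); save('w12',g); print(st['eef_pos'],st['time_s'])
np.save('st12.npy',np.r_[st['eef_pos'],st['tcp_rot']])
goto(.5,.1415,.105,-93.5)
E
```

```text
time_s: 13.2
eef_pos: [0.4997, 0.1415, 0.1267]
tcp_rot: [-0.001, -0.686, 0.728, 0.001]
wrist_force: [0.4, -0.4, -0.9]
grip_width: 0.0123
[0.49971012 0.14154831 0.12666729] 13.2
dp [-0.6 -0.2 21.9] yaw 0.0004426456305546278 heading now -93.47 tilt [-2.1e-03 -3.0e-04 -1.0e+00] t 13.25
```

View pics/w12.png

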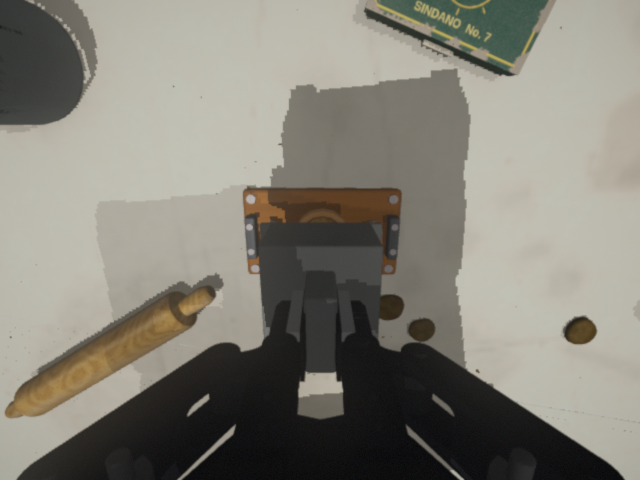

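```bash
python3 - <<'E'
from h import *
v=np.load('st12.npy'); st=dict(eef_pos=v[:3],tcp_rot=v[3:]); C=cam('wrist',st)
P=topl(C,[(250.5,200),(394,198.5),(254.5,268.5),(388.5,268)],.012);print(P, P.mean(0)); d=P[0]+P[2]-P[1]-P[3]; print(np.degrees(np.arctan2(d[1],d[0]))-90)
E
```

```text
[[0.53017373 0.19421564 0.012     ]
 [0.52470624 0.08337781 0.012     ]
 [0.47272326 0.19815075 0.012     ]
 [0.46653656 0.08734972 0.012     ]] [0.49853494 0.14077348 0.012     ]
-3.0099487788854447
```

Holder from this heading is (0.4985–0.4995, 0.141), yaw −3°, which agrees. Lowering over the spool.

```bash
python3 -m crank '[{"dp":[0,0,3],"yaw":0},{"dp":[0,0,10],"yaw":0},{"dp":[0,0,20],"yaw":0},{"dp":[0,0,30],"yaw":0},{"dp":[0,0,36],"yaw":0},{"dp":[0,0,38],"yaw":0},{"dp":[0,0,38],"yaw":0}]'
python3 - <<'E'
from h import *
st=ctrl.state();g=grab_frame('wrist'); save('w13',g); print(st['eef_pos'],st['time_s'],st['wrist_force'])
g=grab_frame('scene');save('s13',cv2.resize(g[180:330,150:350],None,fx=4,fy=4,interpolation=cv2.INTER_CUBIC))
E
```

```text
time_s: 13.83
eef_pos: [0.4994, 0.1408, 0.0881]
tcp_rot: [-0.001, -0.685, 0.728, 0.001]
wrist_force: [0.3, 0.3, -1.9]
grip_width: 0.0122
[0.49937683 0.14081318 0.08809395] 13.8333 [ 0.26160545  0.29565425 -1.88894513]
```

View pics/w13.png

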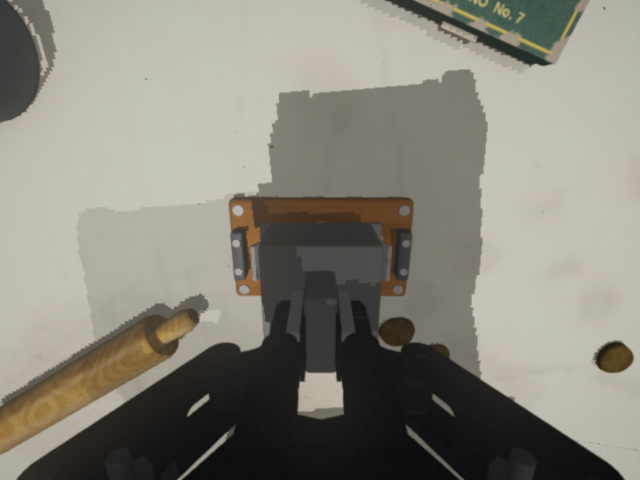

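View pics/s13.png

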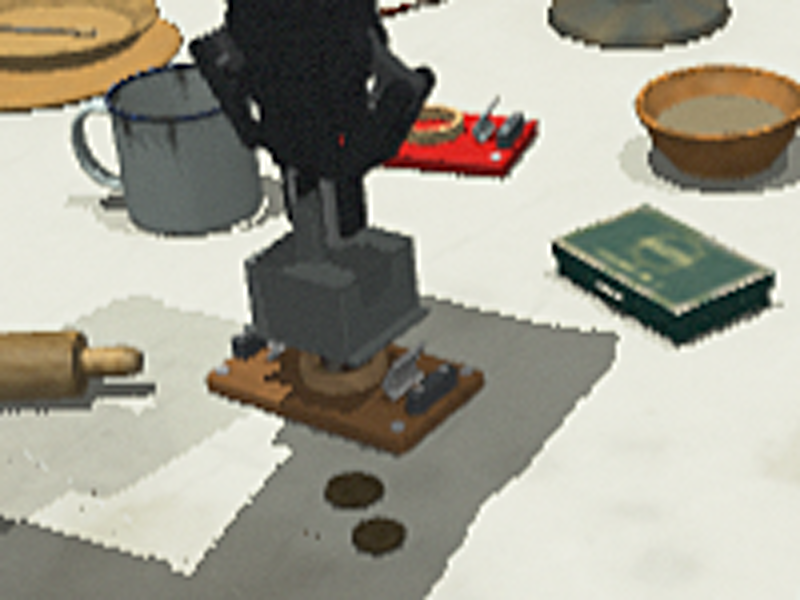

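```bash
python3 -m crank '[{"dp":[0,0,2],"yaw":0},{"dp":[0,0,6],"yaw":0},{"dp":[0,0,10],"yaw":0},{"dp":[0,0,13],"yaw":0},{"dp":[0,0,15],"yaw":0},{"dp":[0,0,16],"yaw":0},{"dp":[0,0,16],"yaw":0}]'
python3 -m crank '[{"dp":[0,0,1.5],"yaw":0},{"dp":[0,0,3],"yaw":0},{"dp":[0,0,4.5],"yaw":0},{"dp":[0,0,6],"yaw":0},{"dp":[0,0,7],"yaw":0},{"dp":[0,0,7],"yaw":0}]'
```

```text
time_s: 14.52
eef_pos: [0.4998, 0.1409, 0.0728]
tcp_rot: [-0.001, -0.685, 0.728, 0.001]
wrist_force: [0.4, 0.1, -0.6]
grip_width: 0.0118
time_s: 15.02
eef_pos: [0.5011, 0.1409, 0.0686]
tcp_rot: [0.001, -0.685, 0.728, -0.001]
wrist_force: [-5.2, -2.4, 26.3]
grip_width: 0.012
```

Resistance of 26 N with the underside at roughly 20 mm, which is more than the clips alone should give. I'll look before pushing on.

```bash
python3 - <<'E'
from h import *
st=ctrl.state();g=grab_frame('wrist'); save('w14',g); print(st['eef_pos'],st['time_s'],st['wrist_force'],st['ft_torque'])
save('w14c',cv2.convertScaleAbs(cv2.resize(g[180:340,210:430],None,fx=3.6,fy=3.6,interpolation=cv2.INTER_CUBIC),alpha=1.6))
g=grab_frame('scene');save('s14',cv2.resize(g[200:310,180:320],None,fx=5.4,fy=5.4,interpolation=cv2.INTER_CUBIC))
E
```

```text
[0.50107407 0.14091658 0.06863816] 15.0167 [-5.16293574 -2.40064535 26.27770172] [-0.34955426  1.50629259 -0.010672  ]
```

View pics/w14c.png

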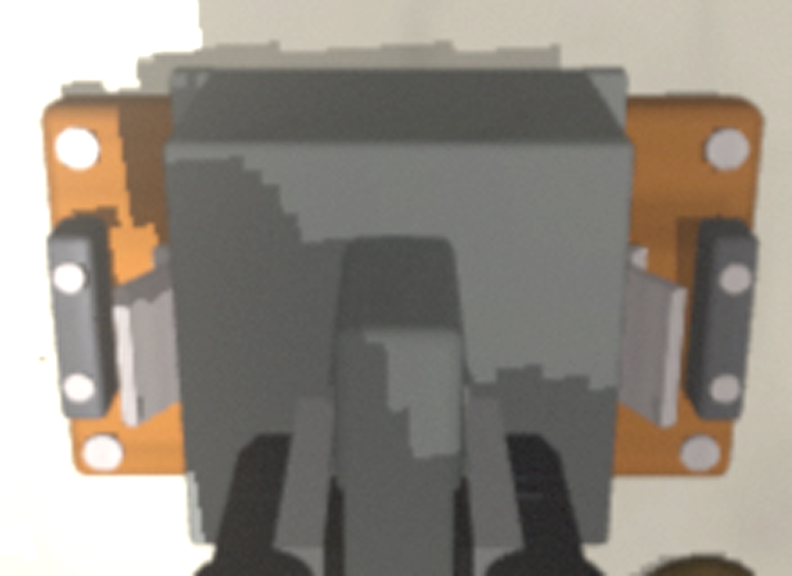

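View pics/s14.png

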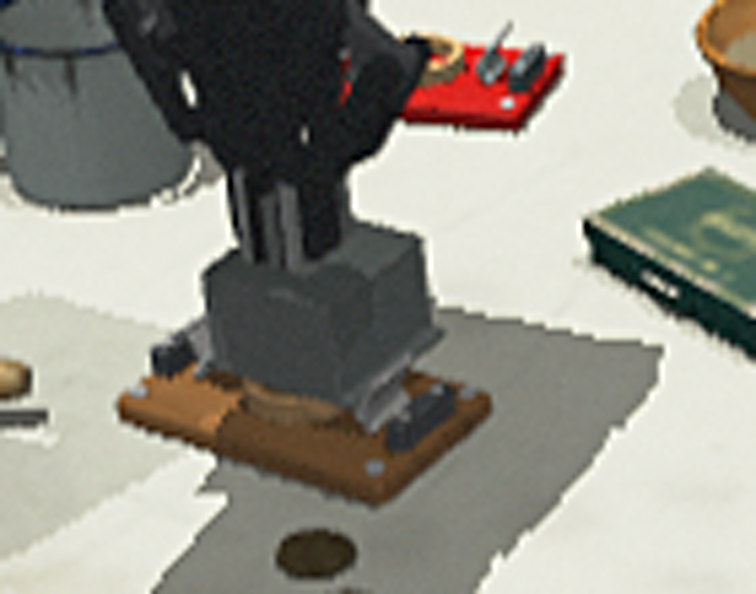

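```bash
python3 - <<'E'
from h import *
st=ctrl.state(); C=cam('wrist',st)
f=lambda p:np.array(p)/3.6+[210,180]-0.4
P=topl(C,[f(p) for p in [(77,149),(727,149),(699,452),(103,452)]],.012);print('screws',P[:,:2],P.mean(0))
print('plank far edge',topl(C,f((400,97)),.012),'near',topl(C,f((640,474)),.012))
print('flange far edge',topl(C,[f((172,70)),f((626,70))],.0205))
print('cap top far',topl(C,[f((166,143)),f((632,143))],st['eef_pos'][2]-.0054),'near',topl(C,[f((193,543)),f((607,543))],st['eef_pos'][2]-.0054))
print(st['eef_pos'],rot(st['tcp_rot'])[:,2],st['wrist_force'],st['time_s'])
E
```

```text
screws [[0.53093644 0.19425005]
 [0.52428316 0.0840033 ]
 [0.46642874 0.08772864]
 [0.47305677 0.19777751]] [0.49867628 0.14093987 0.012     ]
plank far edge [[0.53662802 0.13891979 0.012     ]] near [[0.46246352 0.09860967 0.012     ]]
flange far edge [[0.5451125  0.17480479 0.0205    ]
 [0.54075419 0.10262036 0.0205    ]]
cap top far [[0.5440514  0.16806548 0.06324204]
 [0.54051429 0.10945669 0.06324204]] near [[0.48582559 0.17129119 0.06324204]
 [0.48231494 0.11296251 0.06324204]]
[0.50105121 0.14092874 0.06864204] [ 1.78717463e-03 -2.73601987e-04 -9.99998366e-01] [-5.91356828 -1.69866325 25.58528275] 15.1167
```

```bash
python3 - <<'E'
from h import *
st=ctrl.state(); C=cam('wrist',st); Rm=rot(st['tcp_rot'])
f=lambda p:np.array(p)/3.6+[210,180]-0.4
# cover frame ~ holder-like: x away(+x), y left ; cover pts
obj=np.array([(29.5,29.5,43),(29.5,-29.5,43),(-29.5,-29.5,43),(-29.5,29.5,43),(29.5,35.5,2),(29.5,-35.5,2),(18,7,73),(18,-7,73)],float)/1000
img=np.array([f(p) for p in [(166,143),(632,143),(607,543),(193,543),(172,70),(626,70),(338,330),(463,330)]])
ok,r,t=cv2.solvePnP(obj,img,C[0],None)
Rc=cv2.Rodrigues(r)[0]; Rw=C[1]@Rc; tw=C[1]@t[:,0]+C[2]
p,_=cv2.projectPoints(obj,r,t,C[0],None); print('res',(p[:,0]-img).round(1).tolist())
print('origin',tw,'euler',R.from_matrix(Rw).as_euler('xyz',degrees=True),'grip',tw+Rw@[0,0,.058])
E
```

```text
res [[-0.3, 0.4], [0.6, 0.3], [-0.0, -0.3], [-0.1, -0.1], [0.5, 0.1], [-0.5, -0.0], [-1.1, -0.1], [1.0, -0.2]]
origin [0.51396365 0.14044596 0.01975392] euler [ 0.09276046 -1.59242987 -3.42246592] grip [0.51234913 0.14044845 0.07773145]
```

```bash
python3 - <<'E'
from h import *
g=cv2.imread('pics/w13.png'); cv2.imwrite('pics/w13c.png',cv2.convertScaleAbs(cv2.resize(g[210:390,240:400],None,fx=3.3,fy=3.3,interpolation=cv2.INTER_CUBIC),alpha=2.2))
E
```

```text
(no output)
```

View pics/w13c.png

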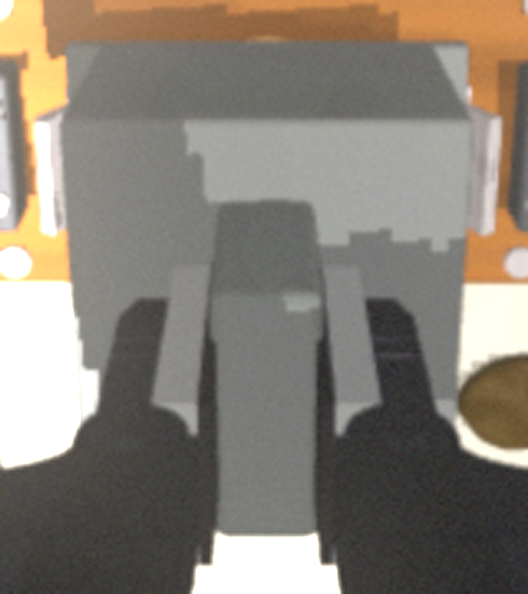

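View pics/w14.png

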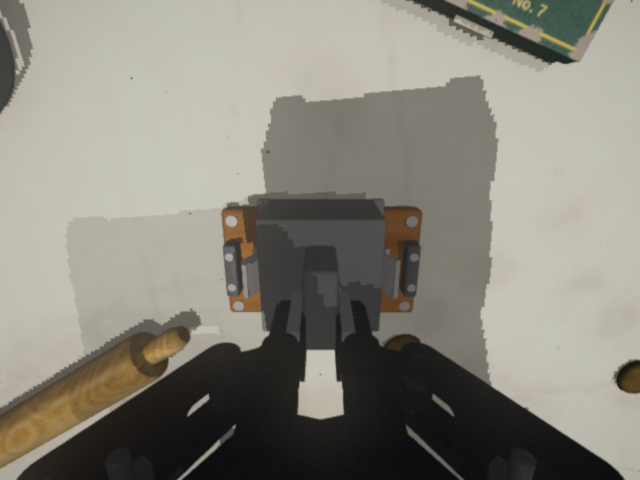

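The cover has slid about 12 mm along the rib in the grip (PnP gives its centre at x=0.513, level), and its −x wall is now sitting on the collar. The screws still put the holder at (0.499,0.141). I'll lift off and check the spool.

```bash
python3 -m crank '[{"dp":[0,0,-2],"yaw":0},{"dp":[0,0,-5],"yaw":0},{"dp":[0,0,-10],"yaw":0},{"dp":[0,0,-18],"yaw":0},{"dp":[0,0,-30],"yaw":0},{"dp":[0,0,-45],"yaw":0},{"dp":[0,0,-60],"yaw":0},{"dp":[0,0,-68],"yaw":0},{"dp":[0,0,-70],"yaw":0}]' - 120
python3 - <<'E'
from h import *
st=ctrl.state();g=grab_frame('wrist'); save('w15',g); print(st['eef_pos'],st['time_s'],st['wrist_force'],st['ft_torque'])
g=grab_frame('scene');save('s15',cv2.resize(g[200:310,180:320],None,fx=5.4,fy=5.4,interpolation=cv2.INTER_CUBIC))
E
```

```text
time_s: 15.87
eef_pos: [0.5016, 0.141, 0.1402]
tcp_rot: [0.002, -0.685, 0.728, -0.002]
wrist_force: [0.2, 0.5, -1.2]
grip_width: 0.0115
[0.50161297 0.14104381 0.1401597 ] 15.8667 [ 0.16367938  0.50103811 -1.19345683] [ 0.00566804 -0.02619921  0.05921898]
```

View pics/w15.png

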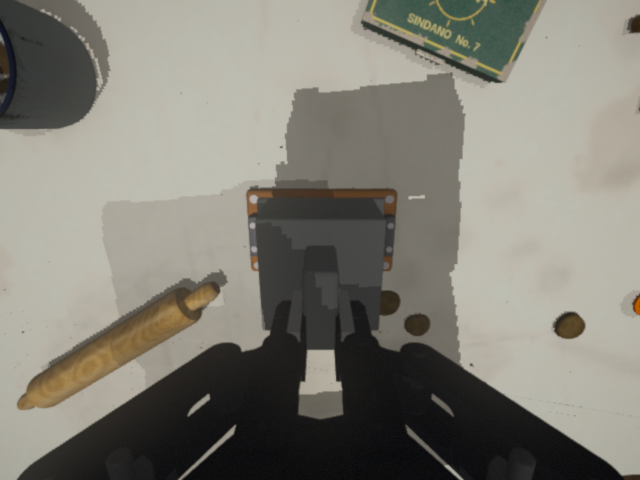

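View pics/s15.png

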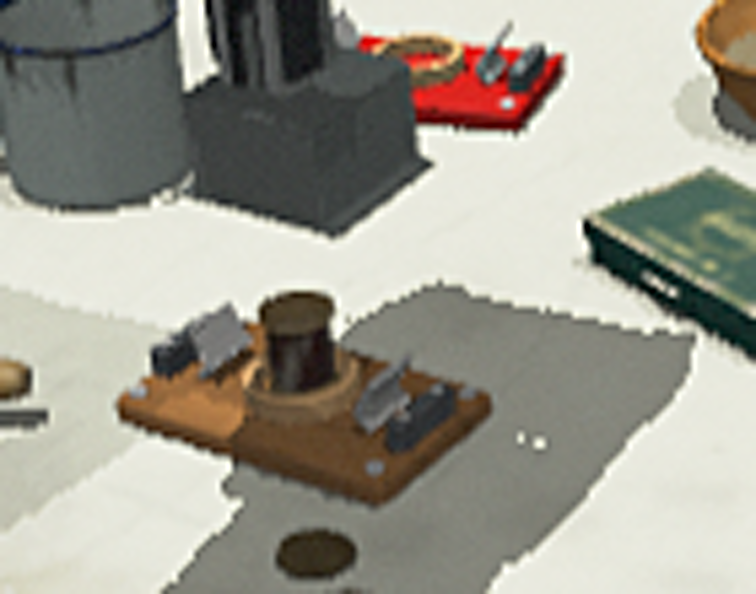

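The spool still stands upright in the socket and the clips are unbent. I'll set the cover down on free table, regrasp it centred and lower on the rib, and retry in small steps.

```bash
python3 -c "
from h import *
goto(.465,-.03,.12,-93.5)"
python3 -m crank '[{"dp":[8,2,1],"yaw":0},{"dp":[24,4,3],"yaw":0},{"dp":[44,8,5],"yaw":0},{"dp":[66,12,8],"yaw":0},{"dp":[88,15,11],"yaw":0},{"dp":[110,19,14],"yaw":0},{"dp":[130,23,17],"yaw":0},{"dp":[148,26,19],"yaw":0},{"dp":[162,28,20],"yaw":0},{"dp":[168,28,20],"yaw":0},{"dp":[168,28,20],"yaw":0}]'
python3 -c "
from h import *
goto(.465,-.03,.055,-93.5)"
```

```text
dp [172.8  25.6  18.6] yaw 0.0005923711174280477 heading now -93.47 tilt [ 2.e-03 -2.e-04 -1.e+00] t 15.97
time_s: 16.88
eef_pos: [0.4625, -0.0261, 0.1181]
tcp_rot: [0.0, -0.685, 0.729, -0.0]
wrist_force: [0.1, 0.2, -1.0]
grip_width: 0.0119
dp [ 3.8 -2.7 63.1] yaw -0.0011869726827204996 heading now -93.57 tilt [ 0.0011 -0.     -1.    ] t 16.88
```

```bash
python3 -m crank '[{"dp":[0,0,6],"yaw":0},{"dp":[0,0,20],"yaw":0},{"dp":[0,0,38],"yaw":0},{"dp":[0,0,54],"yaw":0},{"dp":[0,0,62],"yaw":0},{"dp":[0,0,66],"yaw":0},{"dp":[0,0,68],"yaw":0},{"dp":[0,0,70],"yaw":0},{"dp":[0,0,70],"yaw":0}]'
```

```text
time_s: 17.63
eef_pos: [0.4628, -0.026, 0.0483]
tcp_rot: [0.001, -0.685, 0.729, -0.001]
wrist_force: [-0.1, -0.3, -1.2]
grip_width: 0.0115
```

```bash
python3 -m crank '[{"dp":[0,0,0.7],"yaw":0},{"dp":[0,0,1.4],"yaw":0},{"dp":[0,0,2],"yaw":0},{"dp":[0,0,2],"yaw":0}]'
```

```text
time_s: 17.97
eef_pos: [0.4634, -0.0261, 0.0473]
tcp_rot: [0.001, -0.685, 0.729, -0.001]
wrist_force: [-2.1, 0.9, 7.6]
grip_width: 0.0118
```

Contact. Opening and looking from slightly above.

```bash
python3 -m crank '[{"dp":[0,0,-0.5],"yaw":0},{"dp":[0,0,-0.5],"yaw":0},{"dp":[0,0,-0.5],"yaw":0},{"dp":[0,0,-0.5],"yaw":0},{"dp":[0,0,-0.5],"yaw":0}]' 0.55
python3 -m crank '[{"dp":[0,-2,-4],"yaw":0},{"dp":[0,-5,-16],"yaw":0},{"dp":[0,-9,-36],"yaw":0},{"dp":[0,-12,-58],"yaw":0},{"dp":[0,-12,-70],"yaw":0},{"dp":[0,-12,-73],"yaw":0},{"dp":[0,-12,-73],"yaw":0}]'
python3 - <<'E'
from h import *
st=ctrl.state();g=grab_frame('wrist'); save('w16',g); print(st['eef_pos'],st['time_s'],st['wrist_force'])
np.save('st16.npy',np.r_[st['eef_pos'],st['tcp_rot']])
E
```

```text
time_s: 18.38
eef_pos: [0.4633, -0.0261, 0.0477]
tcp_rot: [0.001, -0.685, 0.729, -0.001]
wrist_force: [0.4, -0.7, 0.2]
grip_width: 0.0472
time_s: 18.97
eef_pos: [0.4754, -0.0269, 0.1213]
tcp_rot: [0.001, -0.685, 0.729, -0.002]
wrist_force: [0.0, -1.1, -0.8]
grip_width: 0.0473
[ 0.47542182 -0.02687901  0.12134115] 18.9667 [ 0.04369538 -1.10222071 -0.76767409]
```

View pics/w16.png

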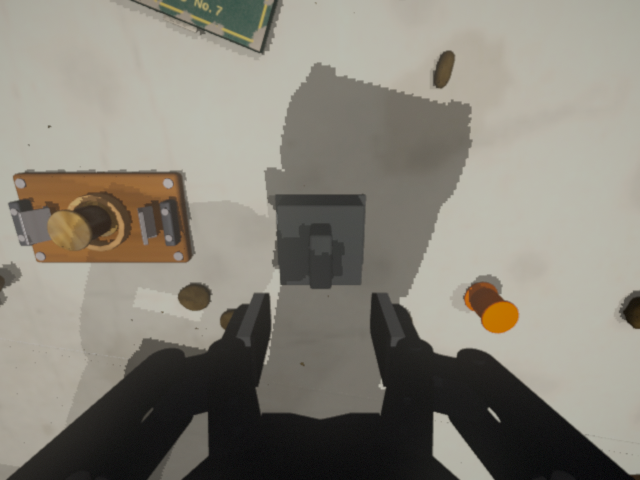

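```bash
python3 - <<'E'
from h import *
g=cv2.imread('pics/w16.png'); cv2.imwrite('pics/w16c.png',cv2.convertScaleAbs(cv2.resize(g[185:295,265:375],None,fx=5.4,fy=5.4,interpolation=cv2.INTER_CUBIC),alpha=2))
E
```

```text
(no output)
```

View pics/w16c.png

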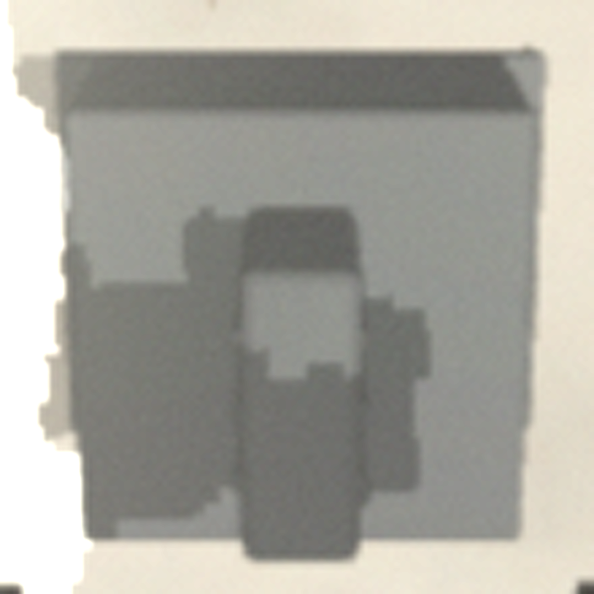

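```bash
python3 - <<'E'
from h import *
v=np.load('st16.npy'); st=dict(eef_pos=v[:3],tcp_rot=v[3:]); C=cam('wrist',st)
f=lambda p:np.array(p)/5.4+[265,185]-0.4
for n,q,z in [('rib',[(242,271),(361,271),(357,560),(245,560)],.073),('cap',[(66,112),(535,108),(520,538),(87,540)],.043)]:
    P=topl(C,[f(p) for p in q],z); print(n,P.mean(0)); d=(P[0]+P[1]-P[2]-P[3])/2; print('x dir',np.degrees(np.arctan2(d[1],d[0])),np.linalg.norm(d)); d=(P[0]+P[3]-P[1]-P[2])/2; print('y dir',np.degrees(np.arctan2(d[1],d[0]))-90,np.linalg.norm(d))
goto(.4765,-.0268,.0455,-93.5)
E
```

```text
rib [ 0.4783741  -0.02675349  0.073     ]
x dir -3.6420386195325127 0.03514432905223119
y dir -3.56131337010882 0.013049941180370036
cap [ 0.47823045 -0.02685983  0.043     ]
x dir -3.159086309977339 0.05842961464933004
y dir -3.166619747121942 0.057987093223044794
dp [-0.1 -1.4 75. ] yaw -0.001101506131041985 heading now -93.56 tilt [ 3.e-03 -5.e-04 -1.e+00] t 19.02
```

```bash
python3 -m crank '[{"dp":[0,-1,6],"yaw":0},{"dp":[0,-2.5,20],"yaw":0},{"dp":[0,-2.8,38],"yaw":0},{"dp":[0,-2.8,54],"yaw":0},{"dp":[0,-2.8,66],"yaw":0},{"dp":[0,-2.8,72],"yaw":0},{"dp":[0,-2.8,75],"yaw":0},{"dp":[0,-2.8,76.5],"yaw":0},{"dp":[0,-2.8,76.5],"yaw":0}]' 0.4
python3 -m crank '[{"dp":[0,0,0],"yaw":0},{"dp":[0,0,0],"yaw":0},{"dp":[0,0,0],"yaw":0},{"dp":[0,0,0],"yaw":0},{"dp":[0,0,0],"yaw":0},{"dp":[0,0,0],"yaw":0},{"dp":[0,0,0],"yaw":0}]' 0.0 120
python3 - <<'E'
from h import *
st=ctrl.state();g=grab_frame('wrist'); save('w17',g); print(st['eef_pos'],st['wrist_force'],st['grip_width'])
E
```

```text
time_s: 19.77
eef_pos: [0.478, -0.027, 0.0439]
tcp_rot: [0.001, -0.685, 0.729, -0.001]
wrist_force: [-0.0, 0.3, -0.4]
grip_width: 0.0344
time_s: 20.35
eef_pos: [0.4783, -0.0271, 0.0447]
tcp_rot: [0.001, -0.685, 0.729, -0.002]
wrist_force: [-1.8, 0.7, 5.6]
grip_width: 0.0123
[ 0.47834931 -0.02709995  0.04469457] [-1.84231646  0.68684519  5.56255055] 0.012260891613333477
```

View pics/w17.png

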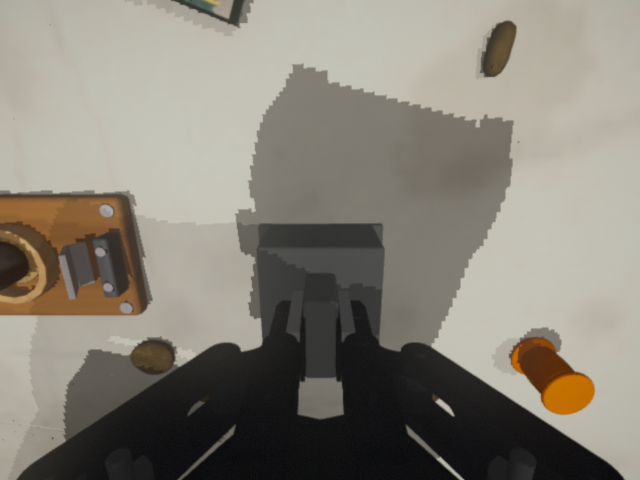

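Regrasped, centred (cap edge at row 247, as at the first grasp). Lifting and carrying back.

```bash
python3 -m crank '[{"dp":[0,0,-2],"yaw":0},{"dp":[0,0,-8],"yaw":0},{"dp":[0,0,-20],"yaw":0},{"dp":[0,0,-40],"yaw":0},{"dp":[0,0,-58],"yaw":0},{"dp":[0,0,-68],"yaw":0},{"dp":[0,0,-71],"yaw":0},{"dp":[0,0,-71],"yaw":0}]'
python3 -c "
from h import *
goto(.4993,.1413,.115,-93.4)"
```

```text
time_s: 21.07
eef_pos: [0.4782, -0.0271, 0.1161]
tcp_rot: [0.001, -0.685, 0.729, -0.002]
wrist_force: [-0.5, -0.2, -1.2]
grip_width: 0.0118
dp [-169.4  -10.6    1. ] yaw -0.002784113273311739 heading now -93.56 tilt [ 0.0052 -0.0012 -1.    ] t 21.07
```

```bash
python3 -m crank '[{"dp":[-8,0,0],"yaw":0},{"dp":[-24,-1,0],"yaw":0},{"dp":[-44,-2,0],"yaw":0},{"dp":[-66,-4,0],"yaw":0},{"dp":[-88,-5,0],"yaw":0},{"dp":[-110,-7,0],"yaw":0},{"dp":[-132,-8,0],"yaw":0},{"dp":[-150,-9,0],"yaw":0},{"dp":[-163,-10,0],"yaw":0},{"dp":[-168,-10.5,0],"yaw":0},{"dp":[-169,-10.5,0],"yaw":0},{"dp":[-169,-10.5,0],"yaw":0}]'
python3 -c "
from h import *
goto(.4993,.1413,.084,-93.4)"
```

```text
time_s: 22.07
eef_pos: [0.4988, 0.1409, 0.1154]
tcp_rot: [0.001, -0.685, 0.729, -0.002]
wrist_force: [-0.4, -0.8, -2.1]
grip_width: 0.0117
dp [-0.4 -0.3 31.4] yaw -0.0024386636168785003 heading now -93.54 tilt [ 0.004  -0.0014 -1.    ] t 22.07
```

```bash
python3 -m crank '[{"dp":[-0.4,0,3],"yaw":0},{"dp":[-0.4,0,10],"yaw":0},{"dp":[-0.4,0,20],"yaw":0},{"dp":[-0.4,0,28],"yaw":0},{"dp":[-0.4,0,34],"yaw":0},{"dp":[-0.4,0,38],"yaw":0},{"dp":[-0.4,0,41],"yaw":0},{"dp":[-0.4,0,43],"yaw":0},{"dp":[-0.4,0,43],"yaw":0}]'
python3 - <<'E'
from h import *
st=ctrl.state();g=grab_frame('wrist'); save('w18',g); print(st['eef_pos'],st['time_s'],st['wrist_force'])
save('w18c',cv2.convertScaleAbs(cv2.resize(g[180:340,210:430],None,fx=3.6,fy=3.6,interpolation=cv2.INTER_CUBIC),alpha=1.6))
g=grab_frame('scene');save('s18',cv2.resize(g[200:310,180:320],None,fx=5.4,fy=5.4,interpolation=cv2.INTER_CUBIC))
E
```

```text
time_s: 22.82
eef_pos: [0.4989, 0.1412, 0.0721]
tcp_rot: [0.001, -0.685, 0.729, -0.002]
wrist_force: [-0.1, 0.0, -0.2]
grip_width: 0.0121
[0.49891575 0.1412464  0.07209392] 22.8167 [-0.06691346  0.03925796 -0.1899234 ]
```

View pics/w18c.png

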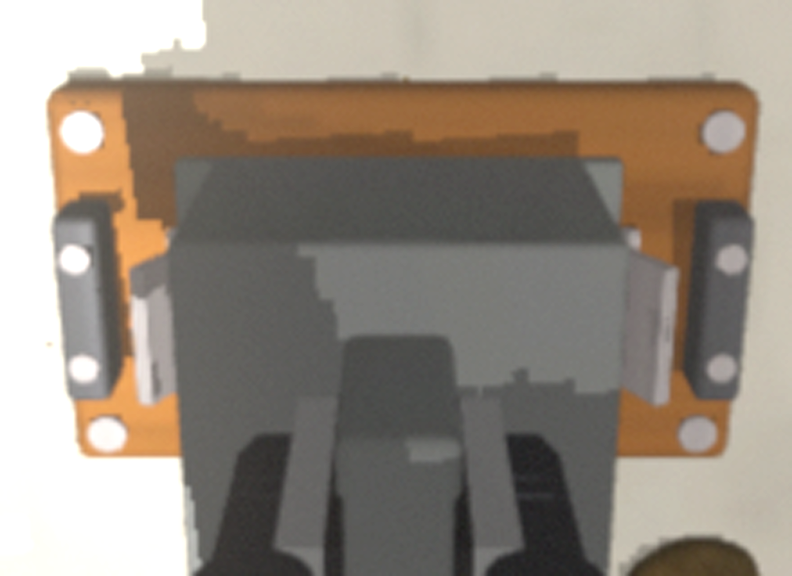

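View pics/s18.png

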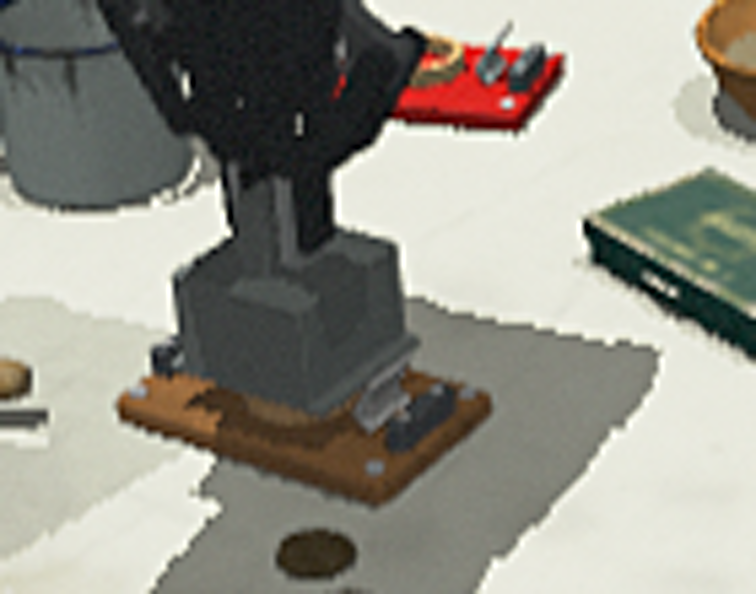

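```bash
python3 - <<'E'
from h import *
st=ctrl.state(); C=cam('wrist',st)
f=lambda p:np.array(p)/3.6+[210,180]-0.4
P=topl(C,[f(p) for p in [(81,131),(723,131),(697,434),(107,434)]],.012);print('holder',P.mean(0))
z=st['eef_pos'][2]-.0447
a=topl(C,[f((175,158)),f((622,158))],z+.003); b=topl(C,[f((169,244)),f((630,244))],z+.043)
print('underside z',z,'flange far',a,'cap far',b)
d=b[0]-b[1];d/=np.linalg.norm(d); n=np.array([d[1],-d[0],0]); print('centre est',a.mean(0)-n*.0295,b.mean(0)-n*.0295)
c=topl(C,[f((140,335)),f((665,335))],.035);print('clip tops',c,c.mean(0))
E
```

```text
holder [0.49880192 0.14101664 0.012     ]
underside z 0.027884170572100818 flange far [[0.53058275 0.17500296 0.03088417]
 [0.52623204 0.10468015 0.03088417]] cap far [[0.52998323 0.16882527 0.07088417]
 [0.52638447 0.11069381 0.07088417]]
centre est [0.49896376 0.14166433 0.03088417] [0.49874022 0.14158232 0.07088417]
clip tops [[0.50251786 0.18333022 0.035     ]
 [0.49726715 0.09857495 0.035     ]] [0.4998925  0.14095259 0.035     ]
```

Cover centre (0.4989,0.1416) against holder (0.4988,0.1410): aligned. Pushing on gently, in small calls.

```bash
python3 -m crank '[{"dp":[0,0,1],"yaw":0},{"dp":[0,0,2],"yaw":0},{"dp":[0,0,3],"yaw":0},{"dp":[0,0,4],"yaw":0}]'
python3 -m crank '[{"dp":[0,0,1],"yaw":0},{"dp":[0,0,2],"yaw":0},{"dp":[0,0,2],"yaw":0}]'
python3 - <<'E'
from h import *
st=ctrl.state();g=grab_frame('wrist'); save('w19',g); print(st['eef_pos'],st['time_s'],st['wrist_force'],st['ft_torque'],rot(st['tcp_rot'])[:,2])
save('w19c',cv2.convertScaleAbs(cv2.resize(g[180:340,210:430],None,fx=3.6,fy=3.6,interpolation=cv2.INTER_CUBIC),alpha=1.6))
E
```

```text
time_s: 23.25
eef_pos: [0.4981, 0.1411, 0.0685]
tcp_rot: [-0.0, -0.685, 0.729, -0.001]
wrist_force: [-6.5, -2.7, 7.6]
grip_width: 0.0118
time_s: 23.5
eef_pos: [0.4976, 0.141, 0.0669]
tcp_rot: [-0.001, -0.685, 0.728, -0.001]
wrist_force: [-4.4, -1.1, 6.0]
grip_width: 0.0117
[0.49762264 0.14104516 0.06691946] 23.5 [-4.35208739 -1.13731693  5.9540426 ] [-0.20009239  1.01080085  0.04576553] [ 2.82710146e-04 -2.20368373e-03 -9.99997532e-01]
```

View pics/w19c.png

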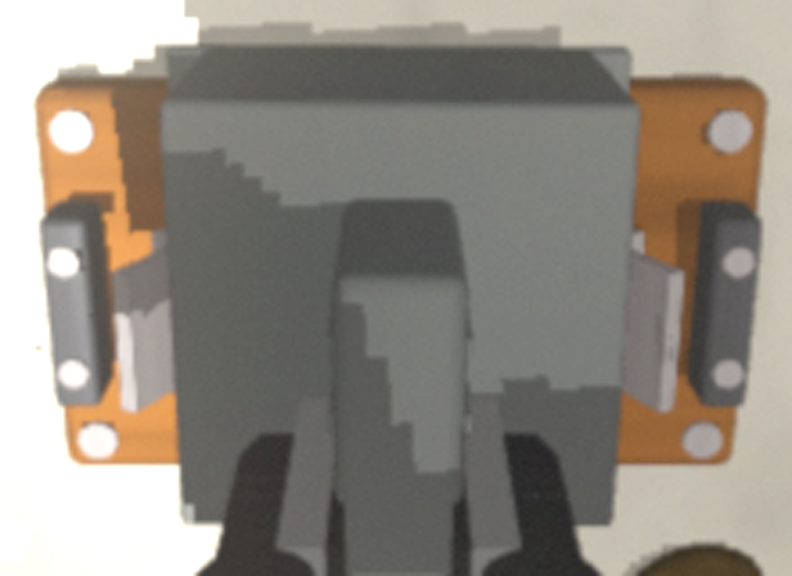

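It slid again. Before anything else, a 6-DoF fit of the cover from this picture plus a scene view.

```bash
python3 - <<'E'
from h import *
st=ctrl.state(); C=cam('wrist',st)
f=lambda p:np.array(p)/3.6+[210,180]-0.4
obj=np.array([(29.5,29.5,43),(29.5,-29.5,43),(-29.5,-29.5,43),(-29.5,29.5,43),(29.5,35.5,2),(29.5,-35.5,2),(18,7,73),(18,-7,73)],float)/1000
img=np.array([f(p) for p in [(163,102),(638,102),(612,523),(182,520),(167,49),(631,49),(336,275),(468,275)]])
ok,r,t=cv2.solvePnP(obj,img,C[0],None)
Rw=C[1]@cv2.Rodrigues(r)[0]; tw=C[1]@t[:,0]+C[2]
p,_=cv2.projectPoints(obj,r,t,C[0],None); print('res',(p[:,0]-img).round(1).tolist())
print('origin',tw,'euler',R.from_matrix(Rw).as_euler('xyz',degrees=True),'grip',tw+Rw@[0,0,.058])
g=grab_frame('scene');save('s19',cv2.resize(g[190:310,180:320],None,fx=5,fy=5,interpolation=cv2.INTER_CUBIC))
print(st['eef_pos'],ctrl.state()['wrist_force'])
E
```

```text
res [[-0.5, -0.1], [0.4, 0.5], [-0.1, 0.1], [0.6, 0.6], [1.0, -0.7], [-1.2, -0.1], [-0.7, -0.2], [0.5, -0.1]]
origin [0.51419502 0.14040169 0.02043332] euler [ 0.14755398  0.97567955 -3.81761243] grip [0.5151705  0.14018689 0.07842472]
[0.49763835 0.14102224 0.06690676] [-5.28098549 -1.85275051  6.44773559]
```

View pics/s19.png

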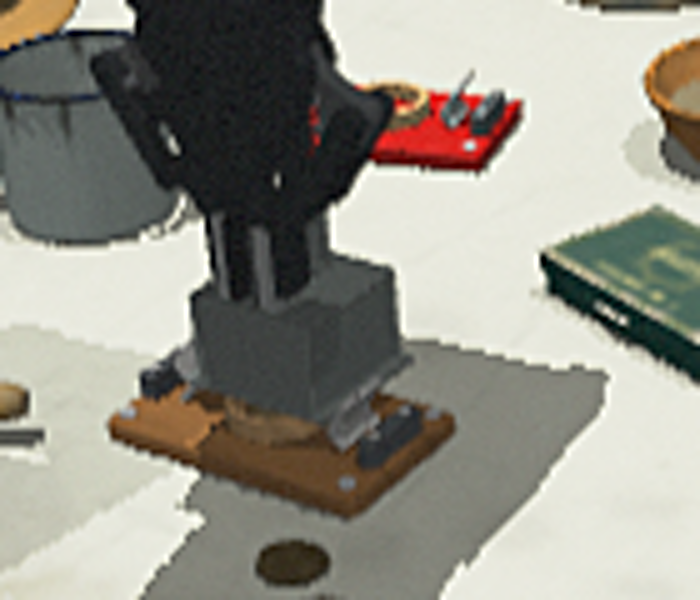

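The cover sits at x=0.514 again, level, with its −x wall against the spool. The pads (gripping the 14 mm thickness) let the rib slide along x as soon as the clips load it. I'll set it down and grip the rib lengthwise instead, with the jaws along x on its 36 mm ends, so it can't slide that way. The clips guide y.

```bash
python3 -m crank '[{"dp":[0,0,-2],"yaw":0},{"dp":[0,0,-5],"yaw":0},{"dp":[0,0,-10],"yaw":0},{"dp":[0,0,-18],"yaw":0},{"dp":[0,0,-30],"yaw":0},{"dp":[0,0,-43],"yaw":0},{"dp":[0,0,-52],"yaw":0},{"dp":[0,0,-55],"yaw":0}]' - 120
python3 - <<'E'
from h import *
st=ctrl.state();g=grab_frame('wrist'); save('w20',g)
g=grab_frame('scene');save('s20',cv2.resize(g[190:310,180:320],None,fx=5,fy=5,interpolation=cv2.INTER_CUBIC))
goto(.463,-.026,.115,-93.5)
E
```

```text
time_s: 24.27
eef_pos: [0.4984, 0.1413, 0.1238]
tcp_rot: [0.001, -0.685, 0.728, -0.002]
wrist_force: [-0.4, -0.5, -1.0]
grip_width: 0.0116
dp [169.   24.6   7.8] yaw -0.00013989578189876894 heading now -93.51 tilt [ 0.0016 -0.0021 -1.    ] t 24.37
```

View pics/s20.png

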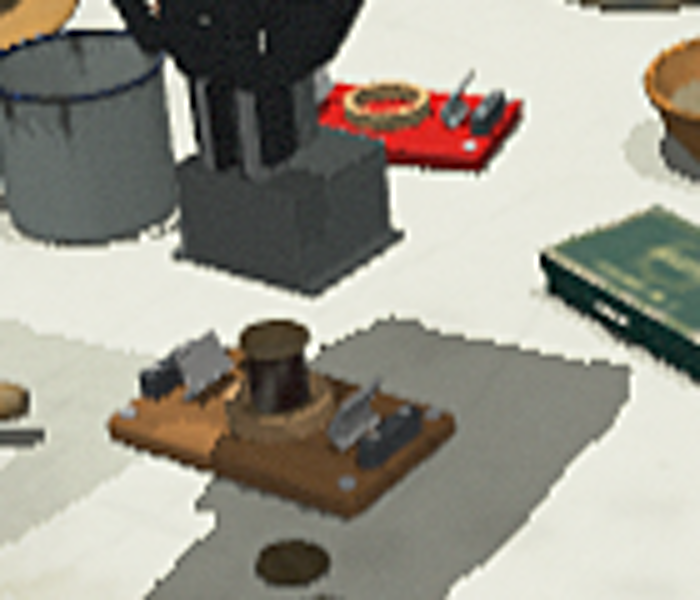

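The spool still stands. Back to the table spot.

```bash
python3 -m crank '[{"dp":[8,2,0],"yaw":0},{"dp":[24,4,1],"yaw":0},{"dp":[44,8,2],"yaw":0},{"dp":[66,12,4],"yaw":0},{"dp":[88,15,5],"yaw":0},{"dp":[110,18,6],"yaw":0},{"dp":[130,21,7],"yaw":0},{"dp":[148,23,8],"yaw":0},{"dp":[162,24,8],"yaw":0},{"dp":[168,25,8],"yaw":0},{"dp":[169,25,8],"yaw":0}]'
python3 -m crank '[{"dp":[0,0,6],"yaw":0},{"dp":[0,0,20],"yaw":0},{"dp":[0,0,38],"yaw":0},{"dp":[0,0,54],"yaw":0},{"dp":[0,0,62],"yaw":0},{"dp":[0,0,66],"yaw":0},{"dp":[0,0,68],"yaw":0},{"dp":[0,0,70],"yaw":0},{"dp":[0,0,70],"yaw":0}]'
```

```text
time_s: 25.28
eef_pos: [0.4621, -0.0269, 0.1144]
tcp_rot: [-0.0, -0.685, 0.729, -0.001]
wrist_force: [-1.0, -0.7, -1.1]
grip_width: 0.0117
time_s: 26.03
eef_pos: [0.4624, -0.027, 0.0446]
tcp_rot: [-0.0, -0.685, 0.729, -0.001]
wrist_force: [0.4, 0.2, -0.5]
grip_width: 0.0113
```

```bash
python3 -m crank '[{"dp":[0,0,0.7],"yaw":0},{"dp":[0,0,1.2],"yaw":0},{"dp":[0,0,1.2],"yaw":0}]'
```

```text
time_s: 26.28
eef_pos: [0.4626, -0.0271, 0.0439]
tcp_rot: [-0.0, -0.685, 0.729, -0.002]
wrist_force: [-1.6, -0.2, 2.6]
grip_width: 0.0114
```

```bash
python3 -m crank '[{"dp":[0,0,-0.3],"yaw":0},{"dp":[0,0,-0.3],"yaw":0},{"dp":[0,0,-0.3],"yaw":0},{"dp":[0,0,-0.3],"yaw":0},{"dp":[0,0,-0.3],"yaw":0}]' 0.6
python3 -m crank '[{"dp":[0,0,-6],"yaw":0},{"dp":[0,-2,-22],"yaw":0},{"dp":[0,-6,-44],"yaw":-0.06},{"dp":[0,-11,-66],"yaw":-0.18},{"dp":[0,-14,-82],"yaw":-0.3},{"dp":[0,-16,-90],"yaw":-0.42},{"dp":[0,-16,-92],"yaw":-0.54},{"dp":[0,-16,-92],"yaw":-0.66},{"dp":[0,-16,-92],"yaw":-0.78},{"dp":[0,-16,-92],"yaw":-0.9},{"dp":[0,-16,-92],"yaw":-1.02},{"dp":[0,-16,-92],"yaw":-1.14}]' 0.75
python3 -m crank '[{"dp":[0,0,0],"yaw":-0.12},{"dp":[0,0,0],"yaw":-0.24},{"dp":[0,0,0],"yaw":-0.36},{"dp":[0,0,0],"yaw":-0.42},{"dp":[0,0,0],"yaw":-0.43}]'
python3 - <<'E'
from h import *
st=ctrl.state();g=grab_frame('wrist'); save('w21',g); print(st['eef_pos'],st['time_s'],st['wrist_force'])
np.save('st21.npy',np.r_[st['eef_pos'],st['tcp_rot']])
g=cv2.imread('pics/w21.png'); cv2.imwrite('pics/w21c.png',cv2.convertScaleAbs(cv2.resize(g[185:295,265:375],None,fx=5.4,fy=5.4,interpolation=cv2.INTER_CUBIC),alpha=2))
goto(.479,-.027,.044,-3.5,st)
E
```

```text
time_s: 26.7
eef_pos: [0.4626, -0.0271, 0.0442]
tcp_rot: [-0.0, -0.685, 0.729, -0.002]
wrist_force: [1.0, 0.6, -0.9]
grip_width: 0.0513
time_s: 27.7
eef_pos: [0.4784, -0.0278, 0.1367]
tcp_rot: [0.001, 0.97, -0.241, 0.002]
wrist_force: [0.1, -0.5, 0.1]
grip_width: 0.0639
time_s: 28.12
eef_pos: [0.4784, -0.0278, 0.1371]
tcp_rot: [0.001, 1.0, -0.028, 0.001]
wrist_force: [1.2, 0.6, -1.3]
grip_width: 0.064
[ 0.47836612 -0.02783072  0.13708773] 28.1167 [ 1.16060012  0.5769029  -1.26544112]
dp [ 0.3 -1.1 93.1] yaw 0.005862546566505644 heading now -3.16 tilt [ 0.0027 -0.0026 -1.    ] t 28.12
```

View pics/w21.png

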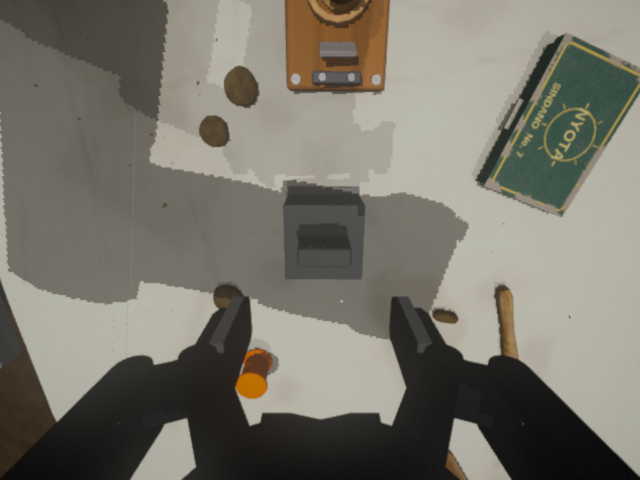

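View pics/w21c.png

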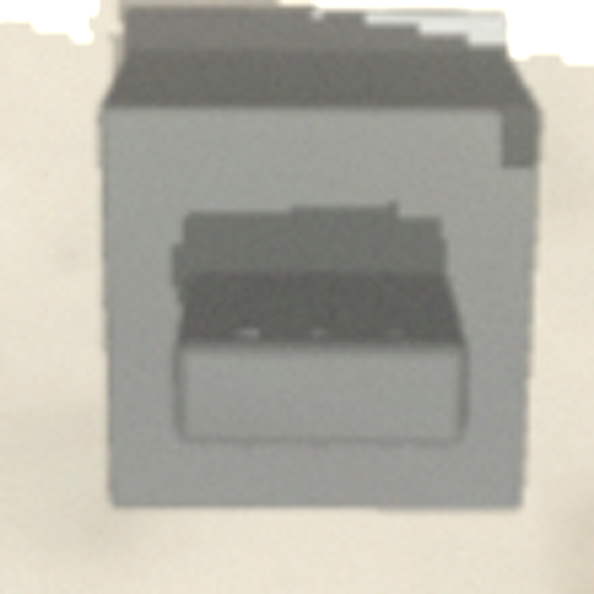

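```bash
python3 - <<'E'
from h import *
v=np.load('st21.npy'); st=dict(eef_pos=v[:3],tcp_rot=v[3:]); C=cam('wrist',st)
f=lambda p:np.array(p)/5.4+[265,185]-0.4
for n,q,z in [('rib',[(178,346),(468,343),(463,438),(183,441)],.073),('cap',[(103,108),(541,106),(523,505),(112,507)],.043)]:
    P=topl(C,[f(p) for p in q],z); print(n,P.mean(0)); d=(P[1]+P[2]-P[0]-P[3])/2; print('x dir',np.degrees(np.arctan2(d[1],d[0])),np.linalg.norm(d)); d=(P[0]+P[1]-P[3]-P[2])/2; print('y dir',np.degrees(np.arctan2(d[1],d[0]))-90,np.linalg.norm(d))
E
```

```text
rib [ 0.4807779  -0.02725243  0.073     ]
x dir -2.579087036277678 0.034699842175059885
y dir -2.9334103691711135 0.012418836820188678
cap [ 0.48075582 -0.02749982  0.043     ]
x dir -2.9323634857858707 0.05827906798784788
y dir -3.577174148349968 0.05794450846927893
```

```bash
python3 -m crank '[{"dp":[1,0,6],"yaw":0},{"dp":[2,-0.4,22],"yaw":0},{"dp":[2.3,-0.4,44],"yaw":0},{"dp":[2.3,-0.4,62],"yaw":0},{"dp":[2.3,-0.4,78],"yaw":0},{"dp":[2.3,-0.4,87],"yaw":0},{"dp":[2.3,-0.4,91],"yaw":0},{"dp":[2.3,-0.4,93],"yaw":0},{"dp":[2.3,-0.4,93],"yaw":0}]' 0.65
python3 -m crank '[{"dp":[0,0,0],"yaw":0},{"dp":[0,0,0],"yaw":0},{"dp":[0,0,0],"yaw":0},{"dp":[0,0,0],"yaw":0},{"dp":[0,0,0],"yaw":0}]' 0.2 60
python3 - <<'E'
from h import *
st=ctrl.state();g=grab_frame('wrist'); save('w22',g); print(st['eef_pos'],st['wrist_force'],st['grip_width'])
E
```

```text
time_s: 28.92
eef_pos: [0.4812, -0.0279, 0.0443]
tcp_rot: [0.001, 1.0, -0.029, 0.002]
wrist_force: [0.2, -0.2, -0.1]
grip_width: 0.0555
time_s: 29.33
eef_pos: [0.4818, -0.028, 0.0452]
tcp_rot: [0.002, 1.0, -0.029, 0.003]
wrist_force: [-0.5, -0.2, 6.8]
grip_width: 0.0348
[ 0.48184736 -0.02804075  0.04523113] [-0.47146815 -0.17765957  6.83493675] 0.034841041986025466
```

View pics/w22.png

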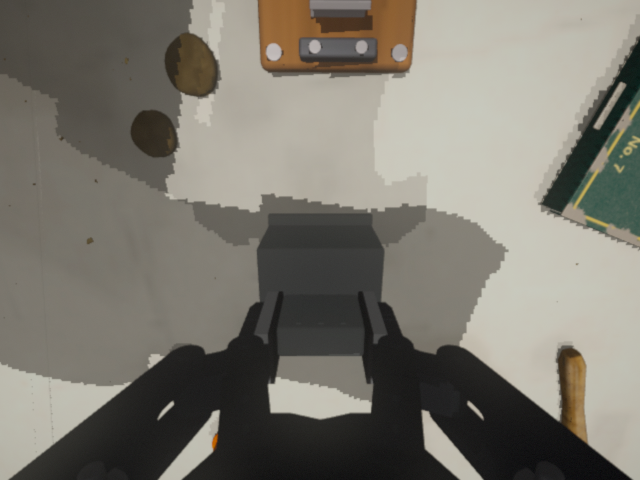

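Gripped across the rib's 36 mm length (34.8 mm measured) and centred. Lifting and carrying.

```bash
python3 -m crank '[{"dp":[0,0,-2],"yaw":0},{"dp":[0,0,-8],"yaw":0},{"dp":[0,0,-20],"yaw":0},{"dp":[0,0,-40],"yaw":0},{"dp":[0,0,-58],"yaw":0},{"dp":[0,0,-68],"yaw":0},{"dp":[0,0,-71],"yaw":0},{"dp":[0,0,-71],"yaw":0}]' - 100
python3 -c "
from h import *
goto(.4993,.1413,.116,-3.4)"
```

```text
time_s: 30.05
eef_pos: [0.4816, -0.0278, 0.1166]
tcp_rot: [0.002, 1.0, -0.029, 0.003]
wrist_force: [0.0, 0.3, -1.5]
grip_width: 0.0342
dp [ 7.900e+00 -1.698e+02  1.000e-01] yaw 0.0013293101743891977 heading now -3.32 tilt [ 0.006  -0.0036 -1.    ] t 30.05
```

```bash
python3 -m crank '[{"dp":[0,-8,0],"yaw":0},{"dp":[1,-24,0],"yaw":0},{"dp":[2,-44,0],"yaw":0},{"dp":[3,-66,0],"yaw":0},{"dp":[4,-88,0],"yaw":0},{"dp":[5,-110,0],"yaw":0},{"dp":[6,-132,0],"yaw":0},{"dp":[7,-150,0],"yaw":0},{"dp":[8,-163,0],"yaw":0},{"dp":[8,-169,0],"yaw":0},{"dp":[8,-170,0],"yaw":0},{"dp":[8,-170,0],"yaw":0}]'
python3 - <<'E'
from h import *
st=ctrl.state();g=grab_frame('wrist'); save('w23',g)
np.save('st23.npy',np.r_[st['eef_pos'],st['tcp_rot']])
goto(.4993,.1413,.084,-3.4,st)
E
```

```text
time_s: 31.05
eef_pos: [0.499, 0.1414, 0.1154]
tcp_rot: [0.002, 1.0, -0.029, 0.002]
wrist_force: [-0.3, -0.6, -1.5]
grip_width: 0.0338
dp [ 0.1  0.  31.4] yaw 0.0017285634871151423 heading now -3.3 tilt [ 0.0047 -0.0038 -1.    ] t 31.05
```

View pics/w23.png

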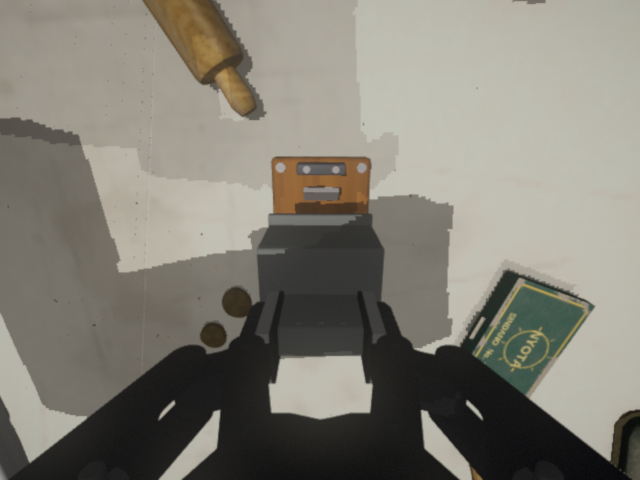

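```bash
python3 -m crank '[{"dp":[0,0,3],"yaw":0},{"dp":[0,0,10],"yaw":0},{"dp":[0,0,20],"yaw":0},{"dp":[0,0,28],"yaw":0},{"dp":[0,0,34],"yaw":0},{"dp":[0,0,38],"yaw":0},{"dp":[0,0,41],"yaw":0},{"dp":[0,0,42],"yaw":0},{"dp":[0,0,42],"yaw":0}]'
python3 - <<'E'
from h import *
st=ctrl.state();g=grab_frame('wrist'); save('w24',g); print(st['eef_pos'],st['time_s'],st['wrist_force'])
np.save('st24.npy',np.r_[st['eef_pos'],st['tcp_rot']])
save('w24c',cv2.convertScaleAbs(cv2.resize(g[140:340,210:430],None,fx=3,fy=3,interpolation=cv2.INTER_CUBIC),alpha=1.8))
g=grab_frame('scene');save('s24',cv2.resize(g[190:310,180:320],None,fx=5,fy=5,interpolation=cv2.INTER_CUBIC))
E
```

```text
time_s: 31.85
eef_pos: [0.4994, 0.1409, 0.0735]
tcp_rot: [0.002, 1.0, -0.029, 0.003]
wrist_force: [0.5, 0.1, -1.8]
grip_width: 0.0342
[0.49939396 0.14090702 0.07352211] 31.85 [ 0.48355738  0.12584191 -1.75231525]
```

View pics/w24c.png

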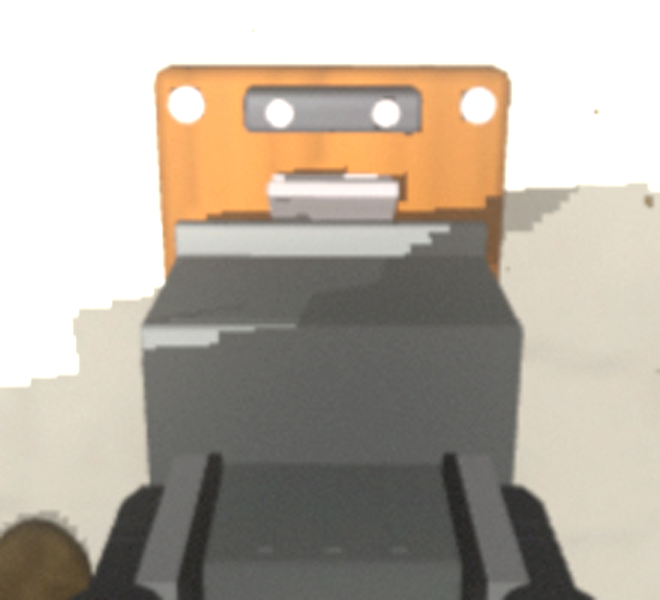

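View pics/s24.png

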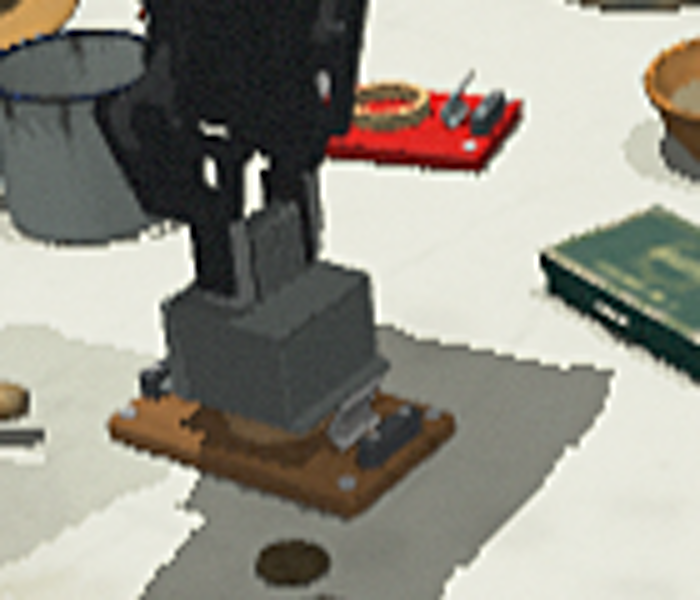

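```bash
python3 - <<'E'
from h import *
v=np.load('st24.npy'); st=dict(eef_pos=v[:3],tcp_rot=v[3:]); C=cam('wrist',st)
f=lambda p:np.array(p)/3+[210,140]-0.35
z=v[2]-.0452
a=topl(C,[f((176,222)),f((486,222))],z+.004);print('flange edge mid',a.mean(0), 'centre', a.mean(0)[:2]-.0355*np.array([.058,.998]))
b=topl(C,[f((143,325)),f((522,325))],z+.043);print('cap edge mid',b.mean(0),'centre', b.mean(0)[:2]-.0295*np.array([.058,.998]))
s=topl(C,[f((186,105)),f((478,104))],.012);print('screws mid',s.mean(0),'centre',s.mean(0)[:2]-.0553*np.array([.058,.998]))
c=topl(C,[f((268,182)),f((400,182))],.035);print('clip top',c.mean(0),'centre', c.mean(0)[:2]-.0415*np.array([.058,.998]))
E
```

```text
flange edge mid [0.50101944 0.17680195 0.03232211] centre [0.49896044 0.14137295]
cap edge mid [0.50070993 0.17057737 0.07132211] centre [0.49899893 0.14113637]
screws mid [0.50241296 0.1957332  0.012     ] centre [0.49920556 0.1405438 ]
clip top [0.5020058  0.18489962 0.035     ] centre [0.4995988  0.14348262]
```

Aligned within about 1 mm in both axes. Pushing down in small steps.

```bash
python3 -m crank '[{"dp":[0,0,1],"yaw":0},{"dp":[0,0,2],"yaw":0},{"dp":[0,0,3],"yaw":0},{"dp":[0,0,4],"yaw":0},{"dp":[0,0,5],"yaw":0}]'
python3 -m crank '[{"dp":[0,0,1],"yaw":0},{"dp":[0,0,2],"yaw":0},{"dp":[0,0,2.5],"yaw":0}]'
python3 - <<'E'
from h import *
st=ctrl.state();g=grab_frame('wrist'); save('w25',g); print(st['eef_pos'],st['time_s'],st['wrist_force'],st['ft_torque'],rot(st['tcp_rot'])[:,2])
np.save('st25.npy',np.r_[st['eef_pos'],st['tcp_rot']])
save('w25c',cv2.convertScaleAbs(cv2.resize(g[140:340,210:430],None,fx=3,fy=3,interpolation=cv2.INTER_CUBIC),alpha=1.8))
E
```

```text
time_s: 32.37
eef_pos: [0.4998, 0.1409, 0.0692]
tcp_rot: [0.002, 1.0, -0.029, 0.003]
wrist_force: [-1.6, -0.5, 6.2]
grip_width: 0.0343
time_s: 32.62
eef_pos: [0.5005, 0.141, 0.0676]
tcp_rot: [0.002, 1.0, -0.029, 0.004]
wrist_force: [-1.4, 0.4, 8.9]
grip_width: 0.0344
[0.50047499 0.14098474 0.06756254] 32.6167 [-1.35355662  0.44291689  8.87546559] [-0.01956161  0.27233989 -0.07728064] [ 0.00816189 -0.00359851 -0.99996022]
```

View pics/w25c.png

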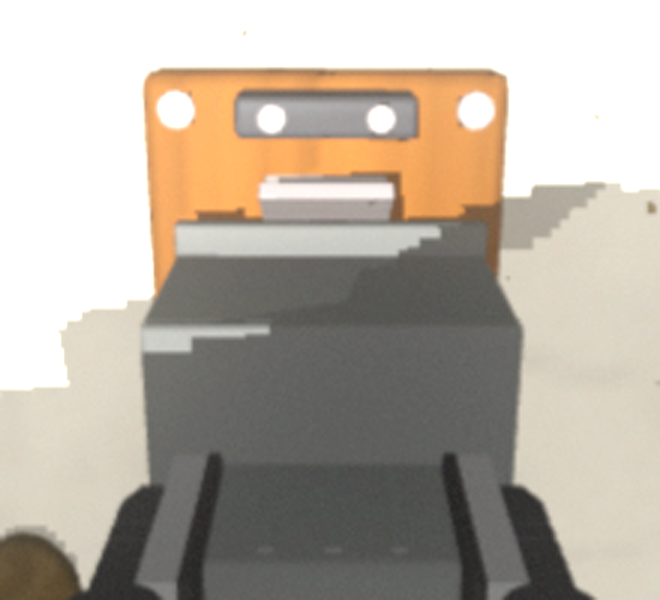

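No slip this time (flange and cap edges unchanged in the view), 9 N against the clips. Continuing, with a small x correction.

```bash
python3 -m crank '[{"dp":[-0.6,0,1],"yaw":0},{"dp":[-1,0,2],"yaw":0},{"dp":[-1.2,0,3],"yaw":0},{"dp":[-1.2,0,4],"yaw":0}]'
python3 -m crank '[{"dp":[0,0,1],"yaw":0},{"dp":[0,0,2],"yaw":0},{"dp":[0,0,3],"yaw":0}]'
```

```text
time_s: 33.0
eef_pos: [0.5006, 0.1411, 0.065]
tcp_rot: [0.002, 1.0, -0.029, 0.006]
wrist_force: [-1.1, -0.8, 14.1]
grip_width: 0.0344
time_s: 33.25
eef_pos: [0.5009, 0.141, 0.0622]
tcp_rot: [0.002, 1.0, -0.029, 0.006]
wrist_force: [0.1, -0.2, 2.7]
grip_width: 0.0345
```

The force peaked at 14 N then dropped to 2.7 N, so the snap is under way. Continuing to the plank.

```bash
python3 -m crank '[{"dp":[-0.5,0,1.5],"yaw":0},{"dp":[-1,0,3],"yaw":0},{"dp":[-1,0,4],"yaw":0},{"dp":[-1,0,4.5],"yaw":0}]'
python3 -m crank '[{"dp":[0,0,0.7],"yaw":0},{"dp":[0,0,1.4],"yaw":0},{"dp":[0,0,1.8],"yaw":0},{"dp":[0,0,1.8],"yaw":0}]'
```

```text
time_s: 33.58
eef_pos: [0.4995, 0.1411, 0.0575]
tcp_rot: [0.002, 1.0, -0.029, 0.006]
wrist_force: [-3.9, 0.4, 8.6]
grip_width: 0.0345
time_s: 33.92
eef_pos: [0.4997, 0.1411, 0.0574]
tcp_rot: [0.002, 1.0, -0.029, 0.006]
wrist_force: [-5.6, -0.8, 19.8]
grip_width: 0.034
```

Home height reached (TCP 0.0574, expected 0.0572), pushing about 20 N. I'll hold and check.

```bash
python3 - <<'E'
from h import *
for i in range(3):
    st=ctrl.state(); print(round(st['time_s'],2),st['eef_pos'].round(4),st['wrist_force'].round(1)); g=grab_frame('wrist')
save('w26c',cv2.convertScaleAbs(cv2.resize(g[140:340,210:430],None,fx=3,fy=3,interpolation=cv2.INTER_CUBIC),alpha=1.8))
g=grab_frame('scene');save('s26',cv2.resize(g[190:310,180:320],None,fx=5,fy=5,interpolation=cv2.INTER_CUBIC))
st=ctrl.state(); print(st['wrist_force'], rot(st['tcp_rot'])[:,2])
E
```

```text
33.92 [0.4997 0.1411 0.0574] [-5.6 -0.8 19.8]
33.97 [0.4997 0.141  0.0574] [-7.1 -1.7 20.2]
34.02 [0.4997 0.1411 0.0574] [-5.7 -2.2 20.6]
[-5.29355677 -1.42902561 19.01679264] [ 0.01170158 -0.0037721  -0.99992442]
```

View pics/w26c.png

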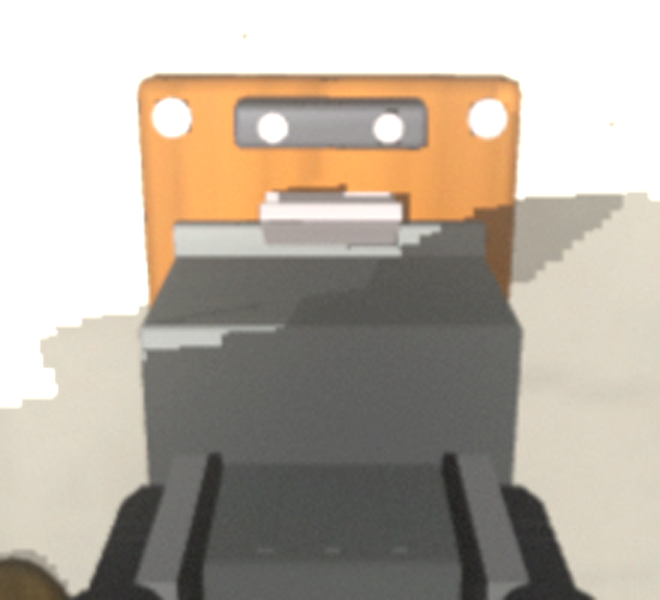

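View pics/s26.png

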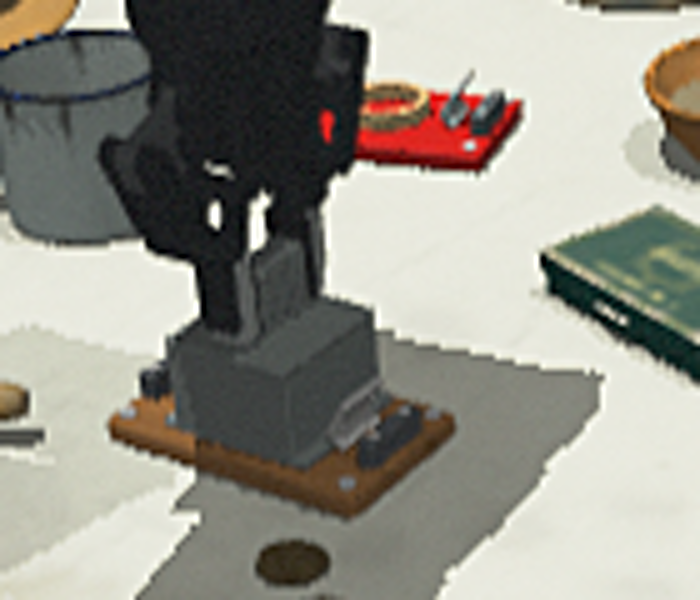

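Both views show the flange under the clip nose and the cover flat on the plank. It is centred to within about 0.5 mm in the wrist view (cover 330, plank 329.5), with a steady push of 19–20 N. Handing in with the present push held.

```bash
python3 - <<'E'
from h import *
st=ctrl.state(); print(st['time_s'],st['eef_pos'],st['wrist_force'],st['grip_width'])
print(ctrl.sign_off())
E
```

```text
34.1167 [0.49970728 0.14104915 0.05743455] [-5.29355677 -1.42902561 19.01679264] 0.034023128503464034
the job is handed in; nothing more can be done
None
```

The dark-thread spool is in the socket and the cover is snapped on and home on the plank. I handed in at 34.1 s with the gripper still on the cover, pressing down with about 19 N.

**Failed tries:** Two tries with the jaws across the 14 mm rib failed: the cover slid 12 to 17 mm along the rib as soon as the clips took load. Each time I lifted off and saw the spool still standing, then set the cover down and regrasped. Gripping the rib by its 36 mm ends worked.

**Last checks:**
- **Snap:** the push peaked at 14 N, dropped to 2.7 N, then rose again on the plank.
- **Height:** the TCP was at 0.0574 m, against 0.0572 m expected with the cover fully home.
- **Position:** the cover was within about 1 mm of the holder's middle, and the tool was tilted 0.012 rad.
- **Clips:** the wrist camera shows the +y clip over its flange. The scene camera agrees for the −y clip, but at low resolution.
- **Not checked:** the spool is hidden under the cover. I last saw it upright just before the final carry.
- **Sideways force:** a steady force of about −5 N along x was also on the wrist at the end.

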